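# Roll the wear strip flush into the pipe-rest rail

## Task

Take the hand roller out of its holder and roll it along the wooden wear strip of the rail with firm but not excessive pressure (never more than 40 N), until all six sections are seated flush. Only the roller may touch the rail and its strip. Then hang the roller back in its holder as it was, let go, and leave the other things on the bench alone.

Things in the scene. Friction and masses are not known exactly. Their poses are not given: they have to be found in the camera images.
- stand: Blue base plate, 100 x 300 x 10 mm, fixed to the bench; origin at the centre of its underside, z up, y along the rail. It carries a dark steel rail, 38 mm wide, 280 mm long, over the plate's centre line. With its levelling screws all the way down the rail's top would be 50 mm above the bench; it stands higher and sloped (see rail_mid). Roller force on the rail or strip above 40 N spoils them.
- rail_mid (a point): Point fixed to the stand, at the middle of the rail's top if its levelling screws were all the way down (stand x 0, y 0, z 50 mm). A screw under each end sets the rail, differently each time and not measured: its middle is really 0 to 35 mm higher than this point, and it slopes straight along y by up to 0.06 rad either way (ends up to 8 mm off the middle). It stays put under the roller.
- strip (a point): Point fixed to the stand, as rail_mid. The rail's two ends are plain solid steel lands 32 mm long (stand y -140 to -108 and 108 to 140 mm). Between them a channel, side walls 3.6 mm thick with tops level with the lands, holds a strip of six beech wear sections, 36 mm apart, at first 4 to 5 mm proud.
- roller: Hand roller, 0.3 to 0.5 kg. Origin at the wheel's lowest point, z up; heights are above it. Black rubber-tyred wheel 44 mm in diameter, 26 mm wide, free on an axle along y, so it rolls along the roller's x. Steel fork, 38 mm over its cheeks in y, 26 mm in x, bottoms at 11 mm. Crown plate 74 (x) x 40 (y) mm at 50 to 58 mm. Same when turned half round. It starts hanging in the holder by its crown.
- wheel (a joint): Angle the roller's wheel has turned on its axle, in rad, 0 at the start; it turns 1 rad for every 22 mm rolled, either sign, and counts on without limit.
- handle (a point): Middle of the roller's upright square wooden handle, 83 mm above the wheel's lowest point. The handle is 26 mm wide in the roller's x, 28 mm in y, and reaches from the crown plate's top (58 mm) to 108 mm.
- holder: Roller rest, fixed: steel plate 90 x 66 mm with two wooden blocks 12 x 60 mm at x = +-34 mm, tops 55 mm above the bench; the wheel and fork hang in the 56 mm gap with 6 mm play at each end in x, and 8 mm in y between low walls. Origin at the centre of its underside. Roller home: crown flat on both blocks, its x along the holder's x (either way round), its origin 5 mm above the holder's.
- section0 (a joint): How far beech section 1 of 6 is pressed into the rail, in m: 0 = standing 5 mm proud of the rail's top, 0.005 = fully seated, flush with it. The section is 30 mm across and 35 mm along the rail, centred at stand y = -90 mm. A tight press fit: it slides down only under about 12 N, stays where it is left, and stops dead when flush.
- section1 (a joint): How far beech section 2 of 6 is pressed into the rail, in m: 0 = standing 5 mm proud of the rail's top, 0.005 = fully seated, flush with it. The section is 30 mm across and 35 mm along the rail, centred at stand y = -54 mm. A tight press fit: it slides down only under about 12 N, stays where it is left, and stops dead when flush.
- section2 (a joint): How far beech section 3 of 6 is pressed into the rail, in m: 0 = standing 5 mm proud of the rail's top, 0.005 = fully seated, flush with it. The section is 30 mm across and 35 mm along the rail, centred at stand y = -18 mm. A tight press fit: it slides down only under about 12 N, stays where it is left, and stops dead when flush.
- section3 (a joint): How far beech section 4 of 6 is pressed into the rail, in m: 0 = standing 5 mm proud of the rail's top, 0.005 = fully seated, flush with it. The section is 30 mm across and 35 mm along the rail, centred at stand y = +18 mm. A tight press fit: it slides down only under about 12 N, stays where it is left, and stops dead when flush.
- section4 (a joint): How far beech section 5 of 6 is pressed into the rail, in m: 0 = standing 5 mm proud of the rail's top, 0.005 = fully seated, flush with it. The section is 30 mm across and 35 mm along the rail, centred at stand y = +54 mm. A tight press fit: it slides down only under about 12 N, stays where it is left, and stops dead when flush.
- section5 (a joint): How far beech section 6 of 6 is pressed into the rail, in m: 0 = standing 5 mm proud of the rail's top, 0.005 = fully seated, flush with it. The section is 30 mm across and 35 mm along the rail, centred at stand y = +90 mm. A tight press fit: it slides down only under about 12 N, stays where it is left, and stops dead when flush.
- firebrick: Bystander: terracotta-coloured firebrick, 75 x 110 x 55 mm, loose; origin at the centre of its underside.
- tumbler: Bystander: green glass tumbler, 72 mm across, 85 mm high, loose, upright; origin at the centre of its foot.
- tongs: Bystander: dark steel tongs lying flat, 220 mm long, 45 mm wide, 12 mm high, loose; origin on the bench under their middle, x along them.
There are look-alikes about, which are no part of the job. Leave any red look-alike of the roller alone. Leave any yellow look-alike of the holder alone.

How it is judged:
On the way, in this order (a step that is already met when the one before it is completed fails the run):
1. the roller is lifted out of its holder (z of roller in the frame of holder above 0.04 m), for 0.1 s.
2. the roller is pressing on the strip or rail, its wheel has rolled at least 2.5 rad (55 mm) either way from where it started, and all six sections are within 1.5 mm of flush (value of joint each of section0, section1, section2, section3, section4, section5 above 0.0035 m and (value of joint wheel above 2.5 rad or value of joint wheel below -2.5 rad) and contact force between roller and stand above 1 N), for 0.04 s.
At the end, for the whole second after the job is handed in: All six sections are within 1.5 mm of flush (pressed in more than 3.5 mm), and the roller hangs in its holder: centred within 10 mm, its crown down on the blocks (origin less than 8 mm above the holder's), upright within 0.08 rad, released and at rest (value of joint each of section0, section1, section2, section3, section4, section5 above 0.0035 m and horizontal distance between roller and holder below 0.01 m and z of roller in the frame of holder below 0.008 m and angle between roller's own z axis and vertical below 0.08 rad and linear speed of roller below 0.03 m/s); the robot touches nothing.
It fails at once if the roller presses on the rail or strip with more than 40 N (contact force between roller and stand above 40 N).
It fails at once if the fingers or the arm touch the rail or its strip (contact force between any of the fingers, the arm and stand above 1 N).
It fails at once if a bystander (firebrick, tumbler, tongs) is shifted by more than 20 mm (distance of any of firebrick, tumbler, tongs from where it was at the start of the episode above 0.02 m).
It also fails if it takes over 72 s, if anything falls off the work surface, if the arm or the gripper's body presses on something with over 40 N, if the wrist force passes 120 N, or if a joint passes its speed limit or range.

## Robot

A 6-joint arm with a two-finger parallel gripper is mounted at the origin on the work surface. World frame = base frame: x ahead of the robot, y to its left, z up, the work surface at z = 0. Lengths are in m, angles in rad, forces in N, time in s.
With the tool pointing down it reaches from about 0.35 to 0.85 m from the base axis. Payload 8.1 kg.
Tool frame: the origin (TCP) lies at the very end of the fingers, on their centre line; the grasp point (between the pads) lies 19 mm behind it (arm.hold_point_z is the distance from the TCP to the grasp point, in m); z points along the fingers, y is the direction in which the jaws open and shut (so a half turn about z gives the same grasp; the last joint's range is limited). The gripper opens to 93 mm and grips with 3 to 60 N. Pads are 15 mm wide; open, the fingers measure 128 mm over their backs; the gripper's body (75 mm by 188 mm) begins 65 mm behind the grasp point.
Start: joints at [1.137, 0.13, 1.488, -0, 1.523, -0.085], TCP at [0.205, 0.564, 0.219] pointing down, gripper open.
Joint ranges: [-2.96, 2.96], [-0.89, 2.26], [0.02, 2.5], [-1.34, 4.48], [0, 2.73], [-2.66, 2.66]. Speed limits (rad/s): [2.39, 2.39, 2.79, 3.14, 3.14, 3.14].

## Interface

Orientations are given as a unit quaternion [x, y, z, w].
In Python, from cell import telemetry, eyes, workorder, boxes_of, trace, arm gives the robot as it stands.
- The arm moves only by the tool servo_tool, never from a script. Its argument "plan" is a list of rows, each an object of numbers: "rx", "ry", "rz": the turn, a rotation vector about the tool's x, y, z in rad; "tx", "ty", "tz": the shift along the tool's x, y, z in mm; "gripper": the gripper's target within -1 to 1 (fully open at 1, half-way at 0, shut at -1). In form: [{"rx": .., "ry": .., "rz": .., "tx": .., "ty": .., "tz": .., "gripper": ..}, ...]. A call has 1 to 5 rows; each row shifts and turns the pose as measured when the row begins, along the tool's axes as they then stand; what a row does not reach is not made up. A row lasts 1/10 s, in which the tool goes at most 50 mm and 8.59 degrees, less where a joint would pass 70% of its speed; a pose out of reach is approached as far as the arm can. A call is refused whole if a number of a shift passes 50 or a number of a turn 0.15, either way. A call with a gripper value outside its range is refused whole. The fingers move at their own pace and stop on an object; the grip force is fixed at half the most. Time passes only in rows, so rows that do not move let the fingers close. It gives the time, the measured TCP pose, the force and the opening at its end, in the units of the state.
- telemetry.sense(): the state, without advancing time (a new reading comes with each control period).
- eyes.grab_frame(name): name is "scene" or "top"; returns the picture (400x640x3 uint8, blue, green, red); there is no depth.
- eyes.camera_params(name): a dict with "fx", "fy", "cx", "cy" (pixels), "k1" (the pictures are not rectified: a ray, as slopes to the right and down, at radius r is drawn at 1 + k1 r^2 times it, then the intrinsics apply), "R" (3x3) and "t" (3): a world point X has camera coordinates R X + t. Camera axes: x right, y down, z forward; pixel columns grow to the right and rows downward; lengths in m; the calibration is good to about 2 mm. A picture is of the moment at which its call begins. camera_params takes no time and is no camera call.
- workorder.sign_off(): hands the job in, once; it reports no verdict.
Trained networks look in the newest picture that a camera, given by its name, has taken for a name from the list of things; names that differ only in an ending like _2 or _b are one class to them, and where a whole thing is asked for, a point or a joint stands for the part that bears it (a point fixed in the world has none). Each returns a list of dicts, best first, with "confidence" (0 to 1); they miss things now and then, are a little off and sometimes report something else, mostly with a low value. They report only what shows in the picture. A call takes as long as a camera call. They do not tell look-alikes from the thing itself.
- boxes_of(camera, label): "at" ([x, y, z] in m, in the coordinates of the camera as it stood for that picture, good to about 4 mm: the middle of the surface that is visible of it).
- trace(camera, label): "mask" (400x640 bool, what is visible of it).
The state is a dict: "t": time; "q": joint angles; "dq": joint speeds; "joint_torque": joint torques, N m; "ee_pos": TCP position; "ee_rot": TCP orientation; "contact_force": force on the tool from outside, world axes, zero at the start; "ft_torque": the same for the moment, N m; "finger_gap": finger opening in m.
Only numpy, scipy, OpenCV 4.12 (cv2) and the standard library are available. Lean on these libraries where they do the work, as an engineer would, in place of code of your own. Each camera call takes 0.05 s, during which the arm holds its last target. There are 200 camera calls.

## Working session

There is one attempt and no reset: what is moved stays moved. The work goes in short steps, Python scripts to look and compute and a tool call to move; the robot and the scene stay as the last step left them, time stands still between calls to the robot, and variables do not carry over. Pictures are saved under pics/ and viewed, about 8 in all and at most 12, crops included, and the job is handed in when it is done.

Besides the shell and the picture viewer there is one more tool, called after "Request:" as name(argument=value, ...) on one line, values as JSON. servo_tool: Moves the arm, as the interface text tells. Its arguments: {"type":"object","properties":{"plan":{"type":"array","items":{"type":"object","properties":{"rx":{"type":"number"},"ry":{"type":"number"},"rz":{"type":"number"},"tx":{"type":"number"},"ty":{"type":"number"},"tz":{"type":"number"},"gripper":{"type":"number"}}}}},"required":["plan"]}

```bash
ls; mkdir -p pics
cat > look.py <<'E'
import cv2,numpy as np
from cell import *
for c in ("scene","top"):
    im=eyes.grab_frame(c); cv2.imwrite(f"pics/{c}0.png",im)
    p=eyes.camera_params(c); R=np.array(p["R"]);t=np.array(p["t"])
    print(c,{k:p[k] for k in("fx","fy","cx","cy","k1")},"C",np.round(-R.T@t,3),np.round(R,3).tolist())
    for l in("stand","roller","holder","firebrick","tumbler","tongs"):
        for d in boxes_of(c,l):
            X=R.T@(np.array(d["at"])-t); a=np.array(d["at"])
            print(l,round(d["confidence"],2),np.round(X,3), np.round([p["fx"]*a[0]/a[2]+p["cx"],p["fy"]*a[1]/a[2]+p["cy"]]))
print(telemetry.sense())
E
python3 look.py
```

```text
pics
scene {'fx': 393.8102577789372, 'fy': 393.8102577789372, 'cx': 325.02364331081566, 'cy': 199.1678391926617, 'k1': 0.017556476324103544} C [ 1.168 -0.103  0.698] [[0.043, 0.999, 0.0], [0.711, -0.03, -0.703], [-0.702, 0.03, -0.711]]
stand 0.59 [0.489 0.019 0.016] [363. 197.]
roller 0.66 [ 0.374 -0.311  0.054] [231. 158.]
roller 0.59 [ 0.505 -0.302  0.066] [227. 190.]
holder 0.72 [ 0.508 -0.446  0.03 ] [167. 204.]
holder 0.58 [ 0.523 -0.302  0.025] [229. 208.]
holder 0.41 [0.501 0.101 0.07 ] [400. 183.]
firebrick 0.91 [0.49  0.29  0.058] [477. 181.]
firebrick 0.32 [ 0.457 -0.073  0.066] [325. 173.]
tumbler 0.85 [0.717 0.144 0.059] [440. 261.]
tongs 0.67 [ 0.73  -0.175  0.008] [280. 286.]
top {'fx': 423.1871055242152, 'fy': 423.1871055242152, 'cx': 321.17415775930596, 'cy': 204.09999481188382, 'k1': -0.045893863891542465} C [ 0.457 -0.067  1.021] [[-0.022, -1.0, 0.014], [-0.997, 0.02, -0.079], [0.079, -0.016, -0.997]]
stand 0.84 [0.467 0.011 0.007] [282. 234.]
stand 0.62 [ 0.708 -0.181  0.011] [360. 133.]
roller 0.94 [ 0.49  -0.301  0.062] [418. 221.]
roller 0.8 [ 0.362 -0.309  0.05
[... 375 characters left out ...]
8. 244.]
{'t': 0.7, 'q': array([ 1.13661532e+00,  1.30390891e-01,  1.48820051e+00,  1.09929345e-05,
        1.52300032e+00, -8.53982284e-02]), 'dq': array([ 6.70034409e-04, -7.26803957e-04, -3.02267580e-05,  1.72557280e-03,
       -4.21269795e-04,  1.11551553e-03]), 'joint_torque': array([-2.56050744e-04, -5.59604573e+01, -4.91933620e+01,  7.68055441e-02,
        2.29270739e-02, -2.35085440e-05]), 'ee_pos': array([0.20502877, 0.5638878 , 0.21864039]), 'ee_rot': array([ 1.73509049e-01,  9.84832275e-01,  1.86074866e-06, -5.18623547e-06]), 'contact_force': array([-1.23998504,  0.41274707, -0.00766835]), 'ft_torque': array([0.02018912, 0.02262948, 0.01924626]), 'finger_gap': 0.09292515991413892}
```

Run:
```python
import cv2
t=cv2.imread("pics/top0.png"); s=cv2.imread("pics/scene0.png")
a=cv2.resize(t[80:320,130:530],(800,480),interpolation=cv2.INTER_CUBIC); cv2.imwrite("pics/a.png",a)
b=cv2.resize(s[120:330,130:530],(800,420),interpolation=cv2.INTER_CUBIC); cv2.imwrite("pics/b.png",b)
```

```text
(no output)
```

View pics/a.png

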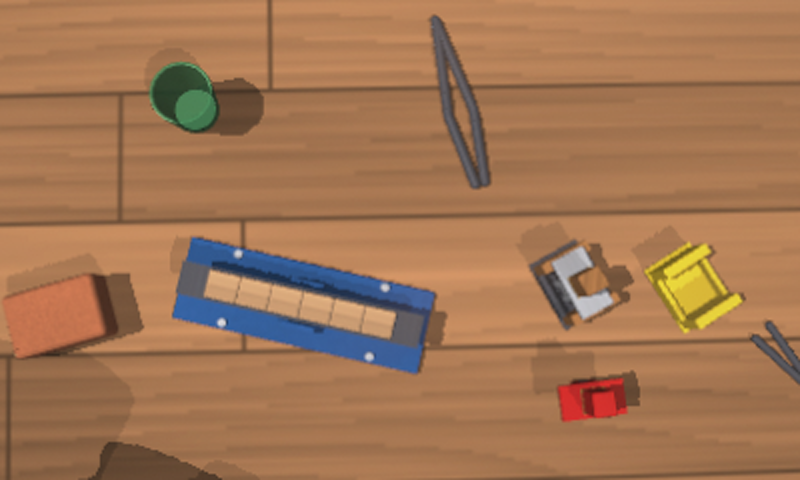

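View pics/b.png

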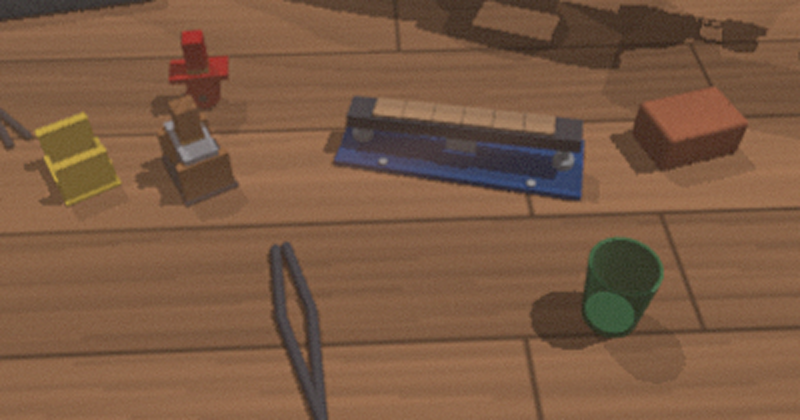

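The real roller (steel and wood) hangs in the dark holder at about (420,222) in the top view. The red roller at (428,279) and the yellow holder at (476,223) are look-alikes. The stand is at about (282,233). Next I'll enlarge these to get exact corners and to confirm the roller.

Run:
```python
import cv2,numpy as np
t=cv2.imread("pics/top0.png"); s=cv2.imread("pics/scene0.png")
def crop(im,x0,y0,w,h,k):
    a=cv2.resize(im[y0:y0+h,x0:x0+w],(w*k,h*k),interpolation=cv2.INTER_CUBIC)
    for i in range(0,w,10):
        cv2.line(a,(i*k,0),(i*k,6 if (x0+i)%50 else 14),(255,255,255),1)
        if (x0+i)%20==0: cv2.putText(a,str(x0+i),(i*k+2,16),0,.4,(255,255,255),1)
    for i in range(0,h,10):
        cv2.line(a,(0,i*k),(6,i*k),(255,255,255),1); cv2.putText(a,str(y0+i),(8,i*k+5),0,.4,(255,255,255),1)
    return a
cv2.imwrite("pics/c.png",np.vstack([crop(t,210,190,150,80,5),crop(s,290,160,150,65,5)])[:600+140])
A=crop(t,390,190,50,60,8);B=crop(s,200,160,50,60,8)
cv2.imwrite("pics/d.png",np.hstack([A,B]))
im=cv2.imread("pics/c.png"); cv2.imwrite("pics/c1.png",im[:400]);cv2.imwrite("pics/c2.png",im[400:])
```

```text
(no output)
```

View pics/c1.png

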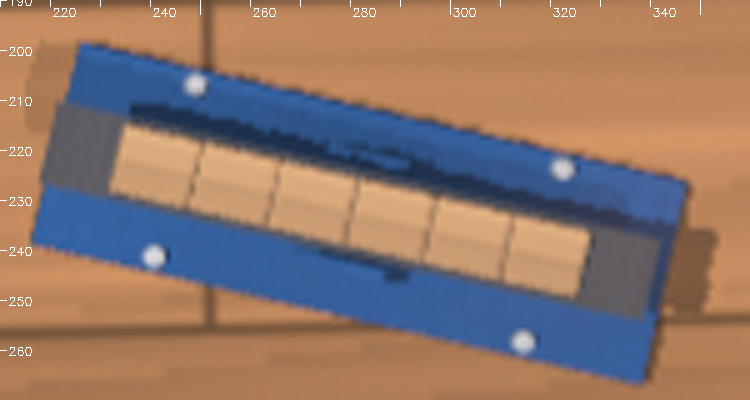

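View pics/c2.png

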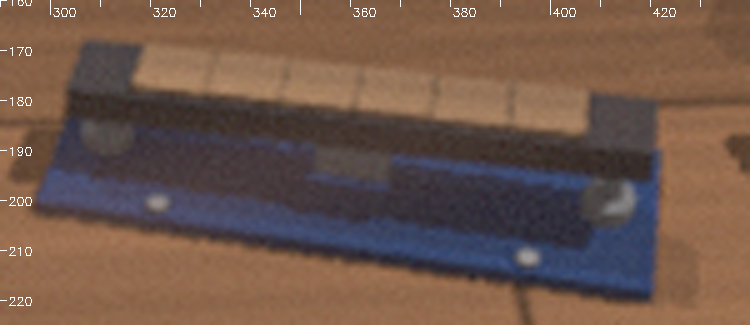

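View pics/d.png

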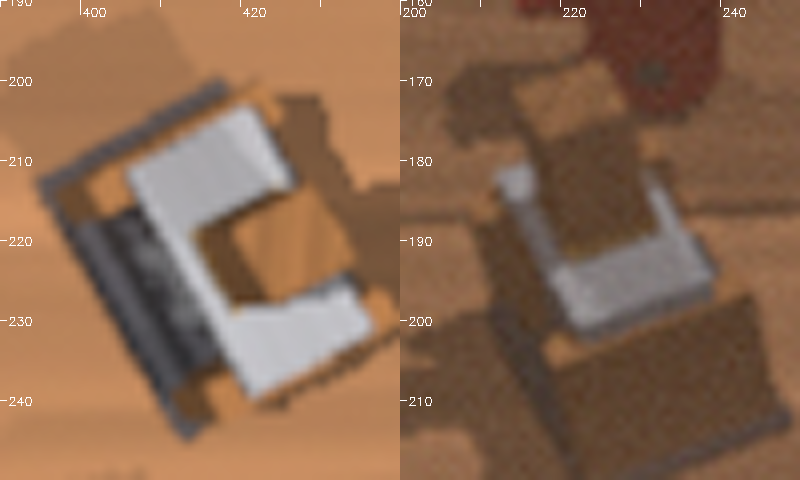

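The enlarged crops confirm the real roller: steel crown with corners at about (405.6,211.5), (421,203), (422,240) and (437,231) in the top view, and a wooden handle top at (427,221). The rail's lands and plate corners are clear in both views. I'll fit the poses next.

```bash
cat > fit.py <<'E'
import numpy as np
from cell import eyes
from scipy.optimize import least_squares
P={c:eyes.camera_params(c) for c in("top","scene")}
def proj(c,X):
    p=P[c];q=np.atleast_2d(X)@np.array(p["R"]).T+np.array(p["t"]);s=q[:,:2]/q[:,2:]
    s=s*(1+p["k1"]*(s**2).sum(1,keepdims=True)); return s*[p["fx"],p["fy"]]+[p["cx"],p["cy"]]
def place(x,y,a,L):
    L=np.atleast_2d(L);c,s=np.cos(a),np.sin(a);return np.c_[x+c*L[:,0]-s*L[:,1],y+s*L[:,0]+c*L[:,1],L[:,2]]
if __name__=="__main__":
    o=.4
    # stand: local x fwd(+world x), y left; plate corners then rail corners
    pl=np.array([[.05,.15,.01],[.05,-.15,.01],[-.05,.15,.01],[-.05,-.15,.01]])
    def rail(h,m): return np.array([[sx*.019,sy*.14,.05+h+m*sy*.14] for sx in(1,-1) for sy in(1,-1)])
    tp=np.array([[226,198.6],[348,226.6],[216,238],[339,266.8]])-o
    tr=np.array([[222,210.4],[342,237],[218.6,226.6],[339,253.4]])-o
    sp=np.array([[421,217],[297,200.6]])-o
    sr=np.array([[421,190.4],[303.6,178],[421,179.6],[307,168.4]])-o
    def f(v,full=False):
        x,y,a,h,m=v[:5]; sh=v[5:7]
        r=[proj("top",place(x,y,a,pl))-tp,proj("top",place(x,y,a,rail(h,m)))-tr,
           proj("scene",place(x,y,a,pl[:2]))+sh-sp,proj("scene",place(x,y,a,rail(h,m)))+sh-sr]
        return r if full else np.r_[np.vstack(r).ravel(),sh]
    s=least_squares(f,[.47,.01,-.2,.01,0,0,0],loss="soft_l1"); print("stand x y a h m",np.round(s.x,4))
    for r in f(s.x,1): print(np.round(r,1).tolist())
    cr=np.array([[.02,.037,.063],[.02,-.037,.063],[-.02,.037,.063],[-.02,-.037,.063],[0,0,.113]])
    # local y = roller x ; order to image: 
    cr=cr[[2,0,3,1,4]]
    tc=np.array([[405.6,211.5],[421,202.9],[421.9,239.75],[436.9,230.6],[426.75,220.75]])-.45
    sc=np.array([[223.1,200.6],[239.75,193.75],[211.9,182.25],[231.25,181.25],[221.75,173]])-.45
    best=None
    for a0 in np.arange(-3,3.1,.3):
        g=lambda v:np.r_[(proj("top",place(v[0],v[1],v[2],cr))-tc).ravel()]
        s=least_squares(g,[.49,-.3,a0]); 
        if best is None or s.cost<best.cost: best=s
    print("roller",best.x,best.cost,np.round(best.fun.reshape(-1,2),1).tolist())
    print("longaxis dir",best.x[2]+np.pi/2)
    print("scene pred",np.round(proj("scene",place(*best.x,cr)),1).tolist(),sc.tolist())
    hp=np.array([[-.033,.045,.004],[.033,.045,.004],[-.033,-.045,.004],[.033,-.045,.004]])
    print("holder plate pred",np.round(proj("top",place(*best.x,hp)),1).tolist(),"obs 395,213 417,200 413,245")
E
python3 fit.py
```

```text
stand x y a h m [ 0.4725  0.0121 -0.2405  0.0103  0.0411  0.7933 -0.0563]
[[-0.1, -0.3], [0.1, -1.0], [0.1, 1.1], [0.1, -0.1]]
[[-0.3, -0.2], [0.4, 0.3], [-0.8, 0.1], [-0.2, 0.3]]
[[-0.2, 0.4], [-0.1, -1.1]]
[[-0.1, 0.3], [-0.5, 0.3], [0.4, 0.1], [-0.3, -0.2]]
roller [ 0.49009002 -0.30859782 -1.07822719] 0.32031105794150694 [[0.0, -0.0], [-0.4, -0.0], [0.0, 0.0], [0.0, 0.5], [0.3, -0.4]]
longaxis dir 0.4925691339827398
scene pred [[238.7, 193.2], [222.1, 199.6], [227.1, 174.8], [211.0, 180.5], [220.6, 170.6]] [[222.65, 200.15], [239.3, 193.3], [211.45000000000002, 181.8], [230.8, 180.8], [221.3, 172.55]]
holder plate pred [[393.7, 212.3], [417.1, 199.0], [412.4, 244.8], [435.8, 231.3]] obs 395,213 417,200 413,245
```

```bash
cat > go.py <<'E'
import sys,numpy as np
from cell import telemetry
from scipy.spatial.transform import Rotation as Ro
def state(pr=True):
    s=telemetry.sense();R=Ro.from_quat(s["ee_rot"]);M=R.as_matrix();yaw=np.arctan2(M[1,1],M[0,1])
    if pr: print("t %.2f pos %s yaw %.4f tilt %s F %s gap %.4f q %s"%(s["t"],np.round(s["ee_pos"],4),yaw,np.round(M[:2,2],4),np.round(s["contact_force"],1),s["finger_gap"],np.round(s["q"],2)))
    return s,R,yaw
def rows(pos,yaw,n):
    s,R,y0=state(); p=s["ee_pos"].copy(); d=(yaw-y0+np.pi)%(2*np.pi)-np.pi
    c,sn=np.cos(yaw),np.sin(yaw); T=Ro.from_matrix(np.array([[-sn*-1*-1*-1,c,0],[-c,sn,0],[0,0,-1]]).T if 0 else np.array([[sn,c,0],[-c,sn,0],[0,0,-1]]))
    rv=(R.inv()*T).as_rotvec()/n; dp=(np.array(pos)-p)/n
    for i in range(n):
        t=R.inv().apply(dp)*1000
        print("{tx:%.1f ty:%.1f tz:%.1f rx:%.4f ry:%.4f rz:%.4f}"%(*t,*rv)); R=R*Ro.from_rotvec(rv)
if __name__=="__main__":
    a=list(map(float,sys.argv[1:])); rows(a[:3],a[3],int(a[4])) if a else state()
E
python3 go.py .48 .2 .219 0.4926 10
```

```text
t 0.70 pos [0.205  0.5639 0.2186] yaw 1.2220 tilt [-0.  0.] F [-1.2  0.4 -0. ] gap 0.0929 q [ 1.14  0.13  1.49  0.    1.52 -0.09]Traceback (most recent call last):
  File "go.py", line 16, in <module>
    a=list(map(float,sys.argv[1:])); rows(a[:3],a[3],int(a[4])) if a else state()
                                     ~~~~^^^^^^^^^^^^^^^^^^^^^^
  File "go.py", line 10, in rows
    c,sn=np.cos(yaw),np.sin(yaw); T=Ro.from_matrix(np.array([[-sn*-1*-1*-1,c,0],[-c,sn,0],[0,0,-1]]).T if 0 else np.array([[sn,c,0],[-c,sn,0],[0,0,-1]]))
                                    ~~~~~~~~~~~~~~^^^^^^^^^^^^^^^^^^^^^^^^^^^^^^^^^^^^^^^^^^^^^^^^^^^^^^^^^^^^^^^^^^^^^^^^^^^^^^^^^^^^^^^^^^^^^^^^^^^^^^^
  File "scipy/spatial/transform/_rotation.pyx", line 1143, in scipy.spatial.transform._rotation.Rotation.from_matrix
ValueError: Non-positive determinant (left-handed or null coordinate frame) in rotation matrix 0: [[ 0.47291836  0.88110625  0.        ]
 [-0.88110625  0.47291836  0.        ]
 [ 0.          0.         -1.        ]].
```

```bash
python3 - <<'E'
L=open("go.py").read().split("\n")
L=[('    c,sn=np.cos(yaw),np.sin(yaw); T=Ro.from_matrix([[-sn,c,0],[c,sn,0],[0,0,-1]])' if 'from_matrix(' in l else l) for l in L]
open("go.py","w").write("\n".join(L))
E
python3 go.py .48 .2 .219 0.4926 10
```

```text
t 0.70 pos [0.205  0.5639 0.2186] yaw 1.2220 tilt [-0.  0.] F [-1.2  0.4 -0. ] gap 0.0929 q [ 1.14  0.13  1.49  0.    1.52 -0.09]
{tx:-38.3 ty:-24.8 tz:-0.0 rx:-0.0000 ry:-0.0000 rz:0.0729}
{tx:-40.0 ty:-21.9 tz:-0.0 rx:-0.0000 ry:-0.0000 rz:0.0729}
{tx:-41.5 ty:-19.0 tz:-0.0 rx:-0.0000 ry:-0.0000 rz:0.0729}
{tx:-42.7 ty:-15.9 tz:-0.0 rx:-0.0000 ry:-0.0000 rz:0.0729}
{tx:-43.8 ty:-12.7 tz:-0.0 rx:-0.0000 ry:-0.0000 rz:0.0729}
{tx:-44.6 ty:-9.5 tz:-0.0 rx:-0.0000 ry:-0.0000 rz:0.0729}
{tx:-45.2 ty:-6.2 tz:-0.0 rx:-0.0000 ry:-0.0000 rz:0.0729}
{tx:-45.5 ty:-2.9 tz:-0.0 rx:-0.0000 ry:-0.0000 rz:0.0729}
{tx:-45.6 ty:0.4 tz:-0.0 rx:-0.0000 ry:-0.0000 rz:0.0729}
{tx:-45.5 ty:3.7 tz:-0.0 rx:-0.0000 ry:-0.0000 rz:0.0729}
```

Request:
servo_tool(plan=[{"tx": -38, "ty": -25, "rz": 0.073}, {"tx": -40, "ty": -22, "rz": 0.073}, {"tx": -41.5, "ty": -19, "rz": 0.073}, {"tx": -43, "ty": -16, "rz": 0.073}, {"tx": -44, "ty": -13, "rz": 0.073}])

```text
invalid input
```

Request:
servo_tool(plan=[{"tx": -44.5, "ty": -9.5, "rz": 0.073}, {"tx": -45, "ty": -6, "rz": 0.073}, {"tx": -45.5, "ty": -3, "rz": 0.073}, {"tx": -45.5, "ty": 0, "rz": 0.073}, {"tx": -45.5, "ty": 4, "rz": 0.073}])

```text
invalid input
```

```bash
python3 go.py .490 -.3086 .15 0.4926 13
```

```text
t 0.70 pos [0.205  0.5639 0.2186] yaw 1.2220 tilt [-0.  0.] F [-1.2  0.4 -0. ] gap 0.0929 q [ 1.14  0.13  1.49  0.    1.52 -0.09]
{tx:-43.5 ty:-55.6 tz:5.3 rx:-0.0000 ry:-0.0000 rz:0.0561}
{tx:-46.6 ty:-53.1 tz:5.3 rx:-0.0000 ry:-0.0000 rz:0.0561}
{tx:-49.5 ty:-50.4 tz:5.3 rx:-0.0000 ry:-0.0000 rz:0.0561}
{tx:-52.2 ty:-47.5 tz:5.3 rx:-0.0000 ry:-0.0000 rz:0.0561}
{tx:-54.8 ty:-44.5 tz:5.3 rx:-0.0000 ry:-0.0000 rz:0.0561}
{tx:-57.2 ty:-41.4 tz:5.3 rx:-0.0000 ry:-0.0000 rz:0.0561}
{tx:-59.5 ty:-38.1 tz:5.3 rx:-0.0000 ry:-0.0000 rz:0.0561}
{tx:-61.5 ty:-34.7 tz:5.3 rx:-0.0000 ry:-0.0000 rz:0.0561}
{tx:-63.3 ty:-31.2 tz:5.3 rx:-0.0000 ry:-0.0000 rz:0.0561}
{tx:-65.0 ty:-27.6 tz:5.3 rx:-0.0000 ry:-0.0000 rz:0.0561}
{tx:-66.4 ty:-23.9 tz:5.3 rx:-0.0000 ry:-0.0000 rz:0.0561}
{tx:-67.7 ty:-20.1 tz:5.3 rx:-0.0000 ry:-0.0000 rz:0.0561}
{tx:-68.7 ty:-16.3 tz:5.3 rx:-0.0000 ry:-0.0000 rz:0.0561}
```

All fields are apparently required.

Request:
servo_tool(plan=[{"rx": 0, "ry": 0, "rz": 0.073, "tx": -38, "ty": -25, "tz": 0, "gripper": 1}, {"rx": 0, "ry": 0, "rz": 0.073, "tx": -40, "ty": -22, "tz": 0, "gripper": 1}, {"rx": 0, "ry": 0, "rz": 0.073, "tx": -41.5, "ty": -19, "tz": 0, "gripper": 1}, {"rx": 0, "ry": 0, "rz": 0.073, "tx": -43, "ty": -16, "tz": 0, "gripper": 1}, {"rx": 0, "ry": 0, "rz": 0.073, "tx": -44, "ty": -13, "tz": 0, "gripper": 1}])

```text
t: 1.2
ee_pos: [0.3421, 0.3794, 0.2179]
ee_rot: [0.351, 0.937, 0.001, -0.0]
contact_force: [0.5, 0.4, 0.2]
finger_gap: 0.0932
```

Request:
servo_tool(plan=[{"rx": 0, "ry": 0, "rz": 0.073, "tx": -44.5, "ty": -9.5, "tz": 0, "gripper": 1}, {"rx": 0, "ry": 0, "rz": 0.073, "tx": -45, "ty": -6, "tz": 0, "gripper": 1}, {"rx": 0, "ry": 0, "rz": 0.073, "tx": -45.5, "ty": -3, "tz": 0, "gripper": 1}, {"rx": 0, "ry": 0, "rz": 0.073, "tx": -45.5, "ty": 0, "tz": 0, "gripper": 1}, {"rx": 0, "ry": 0, "rz": 0.073, "tx": -45.5, "ty": 4, "tz": 0, "gripper": 1}])

```text
t: 1.7
ee_pos: [0.4822, 0.1884, 0.2191]
ee_rot: [0.521, 0.854, 0.002, 0.0]
contact_force: [-0.4, 0.6, -0.6]
finger_gap: 0.0931
```

```bash
python3 go.py .490 -.3086 .15 0.4926 15
```

```text
t 1.70 pos [0.4822 0.1884 0.2191] yaw 0.4746 tilt [0.0033 0.0035] F [-0.4  0.6 -0.6] gap 0.0931 q [ 0.27 -0.1   1.72  0.    1.52 -0.2 ]
{tx:-29.7 ty:-14.7 tz:4.5 rx:0.0003 ry:-0.0001 rz:-0.0012}
{tx:-29.7 ty:-14.7 tz:4.5 rx:0.0003 ry:-0.0001 rz:-0.0012}
{tx:-29.7 ty:-14.8 tz:4.5 rx:0.0003 ry:-0.0001 rz:-0.0012}
{tx:-29.7 ty:-14.8 tz:4.5 rx:0.0003 ry:-0.0001 rz:-0.0012}
{tx:-29.6 ty:-14.8 tz:4.5 rx:0.0003 ry:-0.0001 rz:-0.0012}
{tx:-29.6 ty:-14.9 tz:4.5 rx:0.0003 ry:-0.0001 rz:-0.0012}
{tx:-29.6 ty:-14.9 tz:4.5 rx:0.0003 ry:-0.0001 rz:-0.0012}
{tx:-29.6 ty:-14.9 tz:4.5 rx:0.0003 ry:-0.0001 rz:-0.0012}
{tx:-29.6 ty:-15.0 tz:4.6 rx:0.0003 ry:-0.0001 rz:-0.0012}
{tx:-29.6 ty:-15.0 tz:4.6 rx:0.0003 ry:-0.0001 rz:-0.0012}
{tx:-29.5 ty:-15.0 tz:4.6 rx:0.0003 ry:-0.0001 rz:-0.0012}
{tx:-29.5 ty:-15.1 tz:4.6 rx:0.0003 ry:-0.0001 rz:-0.0012}
{tx:-29.5 ty:-15.1 tz:4.6 rx:0.0003 ry:-0.0001 rz:-0.0012}
{tx:-29.5 ty:-15.1 tz:4.6 rx:0.0003 ry:-0.0001 rz:-0.0012}
{tx:-29.5 ty:-15.2 tz:4.6 rx:0.0003 ry:-0.0001 rz:-0.0012}
```

Request:
servo_tool(plan=[{"rx": 0.001, "ry": 0, "rz": -0.002, "tx": -44, "ty": -22, "tz": 0, "gripper": 1}, {"rx": 0.001, "ry": 0, "rz": -0.002, "tx": -44, "ty": -22, "tz": 0, "gripper": 1}, {"rx": 0.001, "ry": 0, "rz": -0.002, "tx": -44, "ty": -22, "tz": 0, "gripper": 1}, {"rx": 0.001, "ry": 0, "rz": -0.002, "tx": -44, "ty": -22, "tz": 0, "gripper": 1}, {"rx": 0, "ry": 0, "rz": -0.002, "tx": -44, "ty": -22, "tz": 0, "gripper": 1}])

```text
t: 2.2
ee_pos: [0.4869, -0.0618, 0.219]
ee_rot: [0.518, 0.856, 0.001, 0.001]
contact_force: [1.2, -0.3, -1.2]
finger_gap: 0.093
```

Request:
servo_tool(plan=[{"rx": 0, "ry": 0, "rz": -0.002, "tx": -43, "ty": -22, "tz": 10, "gripper": 1}, {"rx": 0, "ry": 0, "rz": -0.002, "tx": -43, "ty": -22, "tz": 10, "gripper": 1}, {"rx": 0, "ry": 0, "rz": -0.002, "tx": -43, "ty": -22, "tz": 10, "gripper": 1}, {"rx": 0, "ry": 0, "rz": -0.002, "tx": -43, "ty": -22, "tz": 10, "gripper": 1}, {"rx": 0, "ry": 0, "rz": 0, "tx": -40, "ty": -21, "tz": 10, "gripper": 1}])

```text
t: 2.7
ee_pos: [0.4898, -0.3061, 0.1723]
ee_rot: [0.515, 0.857, 0.002, 0.005]
contact_force: [1.0, 0.1, -0.6]
finger_gap: 0.093
```

```bash
python3 go.py .490 -.3086 .15 0.4926 1
```

```text
t 2.70 pos [ 0.4898 -0.3061  0.1723] yaw 0.4897 tilt [ 0.0104 -0.0017] F [ 1.   0.1 -0.6] gap 0.0930 q [-0.65  0.09  1.62  0.    1.43 -1.14]
{tx:-2.2 ty:-1.2 tz:22.3 rx:0.0083 ry:0.0064 rz:-0.0029}
```

Request:
servo_tool(plan=[{"rx": 0.008, "ry": 0.006, "rz": -0.003, "tx": -2, "ty": -1, "tz": 22, "gripper": 1}, {"rx": 0, "ry": 0, "rz": 0, "tx": 0, "ty": 0, "tz": 0, "gripper": 1}])

```text
t: 2.9
ee_pos: [0.488, -0.3145, 0.1481]
ee_rot: [0.516, 0.856, -0.001, -0.0]
contact_force: [0.1, 1.5, -0.8]
finger_gap: 0.0931
```

```bash
python3 go.py .490 -.3086 .0665 0.4926 3
```

```text
t 2.90 pos [ 0.488  -0.3145  0.1481] yaw 0.4859 tilt [-0.0014 -0.0006] F [ 0.1  1.5 -0.8] gap 0.0931 q [-0.66  0.12  1.63 -0.    1.39 -1.15]
{tx:1.4 ty:1.6 tz:27.2 rx:-0.0005 ry:-0.0000 rz:-0.0022}
{tx:1.4 ty:1.5 tz:27.2 rx:-0.0005 ry:-0.0000 rz:-0.0022}
{tx:1.4 ty:1.5 tz:27.2 rx:-0.0005 ry:-0.0000 rz:-0.0022}
```

Request:
servo_tool(plan=[{"rx": 0, "ry": 0, "rz": -0.003, "tx": 2, "ty": 2, "tz": 25, "gripper": 1}, {"rx": 0, "ry": 0, "rz": -0.003, "tx": 1, "ty": 1, "tz": 25, "gripper": 1}, {"rx": 0, "ry": 0, "rz": 0, "tx": 0, "ty": 0, "tz": 12, "gripper": 1}, {"rx": 0, "ry": 0, "rz": 0, "tx": 0, "ty": 0, "tz": 0, "gripper": 1}])

```text
t: 3.3
ee_pos: [0.4911, -0.3101, 0.0885]
ee_rot: [0.513, 0.858, -0.001, 0.002]
contact_force: [-0.6, 0.2, 0.2]
finger_gap: 0.0933
```

```bash
python3 go.py .490 -.3086 .0665 0.4926 1
```

```text
t 3.30 pos [ 0.4911 -0.3101  0.0885] yaw 0.4928 tilt [ 0.0025 -0.0028] F [-0.6  0.2  0.2] gap 0.0933 q [-0.65  0.17  1.68 -0.    1.28 -1.14]
{tx:1.9 ty:-0.3 tz:22.0 rx:0.0009 ry:0.0037 rz:0.0002}
```

Request:
servo_tool(plan=[{"rx": 0.001, "ry": 0.003, "rz": 0, "tx": 1.5, "ty": 0, "tz": 12, "gripper": 1}, {"rx": 0, "ry": 0, "rz": 0, "tx": 0, "ty": 0, "tz": 8, "gripper": 1}, {"rx": 0, "ry": 0, "rz": 0, "tx": 0, "ty": 0, "tz": 0, "gripper": 1}])

```text
t: 3.6
ee_pos: [0.4924, -0.3089, 0.0707]
ee_rot: [0.513, 0.859, -0.0, 0.002]
contact_force: [0.1, 0.2, -0.2]
finger_gap: 0.093
```

```bash
python3 go.py .490 -.3086 .0665 0.4926 1
python3 - <<'E'
import cv2
from cell import eyes
t=eyes.grab_frame("top");s=eyes.grab_frame("scene")
import numpy as np
f=lambda im,x,y:cv2.resize(im[y:y+60,x:x+60],(400,400),interpolation=cv2.INTER_CUBIC)
cv2.imwrite("pics/e.png",np.hstack([f(t,385,185),f(s,190,150)]))
E
```

```text
t 3.60 pos [ 0.4924 -0.3089  0.0707] yaw 0.4942 tilt [ 0.0037 -0.0031] F [ 0.1  0.2 -0.2] gap 0.0930 q [-0.65  0.19  1.7  -0.    1.25 -1.14]
{tx:1.4 ty:-2.0 tz:4.1 rx:0.0018 ry:0.0045 rz:0.0016}
```

View pics/e.png

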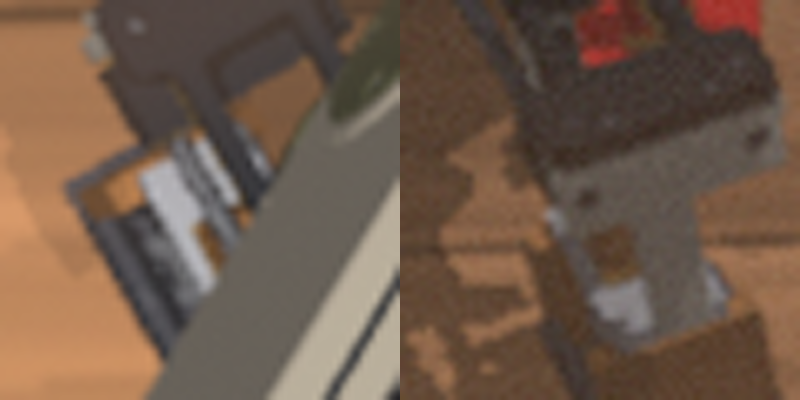

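The fingers straddle the wooden handle just above the crown. I'll fine-tune the position and close.

Request:
servo_tool(plan=[{"rx": 0.002, "ry": 0.004, "rz": -0.001, "tx": 1.5, "ty": -2, "tz": 4, "gripper": 1}, {"rx": 0, "ry": 0, "rz": 0, "tx": 0, "ty": 0, "tz": 0, "gripper": -1}, {"rx": 0, "ry": 0, "rz": 0, "tx": 0, "ty": 0, "tz": 0, "gripper": -1}, {"rx": 0, "ry": 0, "rz": 0, "tx": 0, "ty": 0, "tz": 0, "gripper": -1}, {"rx": 0, "ry": 0, "rz": 0, "tx": 0, "ty": 0, "tz": 0, "gripper": -1}])

```text
t: 4.2
ee_pos: [0.491, -0.3099, 0.0691]
ee_rot: [0.512, 0.859, -0.0, 0.002]
contact_force: [-0.5, 0.1, 0.4]
finger_gap: 0.0656
```

Request:
servo_tool(plan=[{"rx": 0, "ry": 0, "rz": 0, "tx": 0, "ty": 0, "tz": 0, "gripper": -1}, {"rx": 0, "ry": 0, "rz": 0, "tx": 0, "ty": 0, "tz": 0, "gripper": -1}])

```text
t: 4.4
ee_pos: [0.491, -0.3099, 0.0692]
ee_rot: [0.512, 0.859, -0.0, 0.002]
contact_force: [0.0, -0.3, 0.1]
finger_gap: 0.0496
```

```bash
python3 go.py .490 -.3086 .0665 0.4926 1
```

```text
t 4.40 pos [ 0.491  -0.3099  0.0692] yaw 0.4947 tilt [ 0.0029 -0.0027] F [ 0.  -0.3  0.1] gap 0.0496 q [-0.65  0.19  1.7  -0.    1.24 -1.15]
{tx:1.7 ty:-0.3 tz:2.7 rx:0.0013 ry:0.0037 rz:0.0021}
```

Request:
servo_tool(plan=[{"rx": 0, "ry": 0.003, "rz": 0, "tx": 2, "ty": 0, "tz": 3, "gripper": -1}, {"rx": 0, "ry": 0, "rz": 0, "tx": 0, "ty": 0, "tz": 0, "gripper": -1}, {"rx": 0, "ry": 0, "rz": 0, "tx": 0, "ty": 0, "tz": 0, "gripper": -1}, {"rx": 0, "ry": 0, "rz": 0, "tx": 0, "ty": 0, "tz": 0, "gripper": -1}, {"rx": 0, "ry": 0, "rz": 0, "tx": 0, "ty": 0, "tz": 0, "gripper": -1}])

```text
t: 4.9
ee_pos: [0.4901, -0.308, 0.066]
ee_rot: [0.512, 0.859, 0.0, 0.001]
contact_force: [0.4, 0.1, 0.1]
finger_gap: 0.0261
```

```bash
python3 go.py .490 -.3086 .1665 0.4926 3
```

```text
t 4.90 pos [ 0.4901 -0.308   0.066 ] yaw 0.4949 tilt [0.0015 0.0001] F [0.4 0.1 0.1] gap 0.0261 q [-0.65  0.2   1.7   0.    1.24 -1.15]
{tx:-0.2 ty:-0.1 tz:-33.5 rx:0.0005 ry:0.0002 rz:0.0008}
{tx:-0.2 ty:-0.1 tz:-33.5 rx:0.0005 ry:0.0002 rz:0.0008}
{tx:-0.2 ty:-0.1 tz:-33.5 rx:0.0005 ry:0.0002 rz:0.0008}
```

Request:
servo_tool(plan=[{"rx": 0, "ry": 0, "rz": 0, "tx": 0, "ty": 0, "tz": -3, "gripper": -1}, {"rx": 0, "ry": 0, "rz": 0, "tx": 0, "ty": 0, "tz": -20, "gripper": -1}, {"rx": 0, "ry": 0, "rz": 0, "tx": 0, "ty": 0, "tz": -30, "gripper": -1}, {"rx": 0, "ry": 0, "rz": 0, "tx": 0, "ty": 0, "tz": -40, "gripper": -1}, {"rx": 0, "ry": 0, "rz": 0, "tx": 0, "ty": 0, "tz": -20, "gripper": -1}])

```text
t: 5.4
ee_pos: [0.485, -0.3043, 0.1743]
ee_rot: [0.512, 0.859, 0.001, -0.008]
contact_force: [1.5, -1.0, -3.1]
finger_gap: 0.0256
```

```bash
python3 go.py .440 -.1195 .20 1.3303 8; python3 fit.py | head -1
```

```text
t 5.40 pos [ 0.485  -0.3043  0.1743] yaw 0.4948 tilt [-0.012   0.0104] F [ 1.5 -1.  -3.1] gap 0.0256 q [-0.65  0.1   1.61  0.    1.45 -1.15]
{tx:23.1 ty:6.0 tz:-2.9 rx:0.0001 ry:-0.0020 rz:-0.1044}
{tx:22.3 ty:8.4 tz:-3.0 rx:0.0001 ry:-0.0020 rz:-0.1044}
{tx:21.3 ty:10.6 tz:-3.0 rx:0.0001 ry:-0.0020 rz:-0.1044}
{tx:20.1 ty:12.8 tz:-3.0 rx:0.0001 ry:-0.0020 rz:-0.1044}
{tx:18.6 ty:14.8 tz:-3.1 rx:0.0001 ry:-0.0020 rz:-0.1044}
{tx:17.0 ty:16.7 tz:-3.1 rx:0.0001 ry:-0.0020 rz:-0.1044}
{tx:15.1 ty:18.4 tz:-3.2 rx:0.0001 ry:-0.0020 rz:-0.1044}
{tx:13.1 ty:19.8 tz:-3.2 rx:0.0001 ry:-0.0020 rz:-0.1044}
stand x y a h m [ 0.4725  0.0121 -0.2405  0.0103  0.0411  0.7933 -0.0563]
```

```bash
python3 go.py .443 -.108 .165 1.3303 8
```

```text
t 5.40 pos [ 0.485  -0.3043  0.1743] yaw 0.4948 tilt [-0.012   0.0104] F [ 1.5 -1.  -3.1] gap 0.0256 q [-0.65  0.1   1.61  0.    1.45 -1.15]
{tx:24.1 ty:7.0 tz:1.5 rx:0.0001 ry:-0.0020 rz:-0.1044}
{tx:23.2 ty:9.5 tz:1.4 rx:0.0001 ry:-0.0020 rz:-0.1044}
{tx:22.1 ty:11.9 tz:1.4 rx:0.0001 ry:-0.0020 rz:-0.1044}
{tx:20.7 ty:14.1 tz:1.3 rx:0.0001 ry:-0.0020 rz:-0.1044}
{tx:19.2 ty:16.2 tz:1.3 rx:0.0001 ry:-0.0020 rz:-0.1044}
{tx:17.4 ty:18.1 tz:1.3 rx:0.0001 ry:-0.0020 rz:-0.1044}
{tx:15.4 ty:19.8 tz:1.2 rx:0.0001 ry:-0.0020 rz:-0.1044}
{tx:13.2 ty:21.3 tz:1.2 rx:0.0001 ry:-0.0020 rz:-0.1044}
```

Request:
servo_tool(plan=[{"rx": 0, "ry": -0.004, "rz": -0.104, "tx": 24, "ty": 7, "tz": 0, "gripper": -1}, {"rx": 0, "ry": -0.004, "rz": -0.104, "tx": 23, "ty": 9.5, "tz": 0, "gripper": -1}, {"rx": 0, "ry": -0.004, "rz": -0.104, "tx": 22, "ty": 12, "tz": 0, "gripper": -1}, {"rx": 0, "ry": -0.002, "rz": -0.104, "tx": 21, "ty": 14, "tz": 0, "gripper": -1}, {"rx": 0, "ry": 0, "rz": -0.104, "tx": 19, "ty": 16, "tz": 0, "gripper": -1}])

```text
t: 5.9
ee_pos: [0.4581, -0.1821, 0.178]
ee_rot: [0.268, 0.963, -0.002, 0.001]
contact_force: [0.1, -0.5, -3.4]
finger_gap: 0.0258
```

Request:
servo_tool(plan=[{"rx": 0, "ry": 0, "rz": -0.104, "tx": 17.5, "ty": 18, "tz": 0, "gripper": -1}, {"rx": 0, "ry": 0, "rz": -0.104, "tx": 15.5, "ty": 20, "tz": 0, "gripper": -1}, {"rx": 0, "ry": 0, "rz": -0.08, "tx": 8, "ty": 12, "tz": 0, "gripper": -1}, {"rx": 0, "ry": 0, "rz": 0, "tx": 0, "ty": 0, "tz": 0, "gripper": -1}])

```text
t: 6.3
ee_pos: [0.4398, -0.1132, 0.1759]
ee_rot: [0.118, 0.993, -0.001, -0.002]
contact_force: [-0.1, -0.5, -4.2]
finger_gap: 0.026
```

```bash
python3 go.py .443 -.108 .130 1.3303 2
```

```text
t 6.30 pos [ 0.4398 -0.1132  0.1759] yaw 1.3334 tilt [-0.0034 -0.0015] F [-0.1 -0.5 -4.2] gap 0.0260 q [-0.36 -0.25  1.93 -0.    1.46 -1.7 ]
{tx:-1.0 ty:3.0 tz:22.9 rx:-0.0011 ry:-0.0014 rz:0.0015}
{tx:-1.0 ty:3.0 tz:23.0 rx:-0.0011 ry:-0.0014 rz:0.0015}
```

Request:
servo_tool(plan=[{"rx": -0.001, "ry": -0.002, "rz": 0.002, "tx": -1, "ty": 3, "tz": 20, "gripper": -1}, {"rx": 0, "ry": 0, "rz": 0.001, "tx": -1, "ty": 2, "tz": 18, "gripper": -1}, {"rx": 0, "ry": 0, "rz": 0, "tx": 0, "ty": 0, "tz": 0, "gripper": -1}, {"rx": 0, "ry": 0, "rz": 0, "tx": 0, "ty": 0, "tz": 0, "gripper": -1}])

```text
t: 6.7
ee_pos: [0.4431, -0.1103, 0.1375]
ee_rot: [0.124, 0.992, -0.001, -0.0]
contact_force: [0.3, -0.6, -3.3]
finger_gap: 0.0261
```

```bash
python3 go.py .443 -.108 .120 1.3303 1
python3 - <<'E'
import cv2,numpy as np
from cell import eyes
t=eyes.grab_frame("top");s=eyes.grab_frame("scene")
cv2.imwrite("pics/t2.png",t);cv2.imwrite("pics/s2.png",s)
f=lambda im,x,y:cv2.resize(im[y:y+80,x:x+80],(400,400),interpolation=cv2.INTER_CUBIC)
cv2.imwrite("pics/g.png",np.hstack([f(t,300,200),f(s,270,125)]))
E
```

```text
t 6.70 pos [ 0.4431 -0.1103  0.1375] yaw 1.3231 tilt [-0.0007 -0.0023] F [ 0.3 -0.6 -3.3] gap 0.0261 q [-0.35 -0.21  1.97 -0.    1.38 -1.68]
{tx:0.6 ty:2.3 tz:17.5 rx:-0.0024 ry:-0.0001 rz:-0.0072}
```

View pics/g.png

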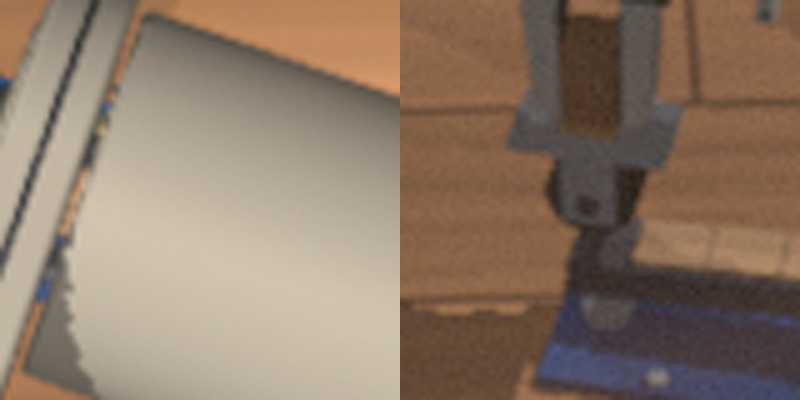

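The roller hangs over the -y land; the wheel shows at about (310,168) in the scene view. I'll descend in small steps to touch the land.

Request:
servo_tool(plan=[{"rx": -0.002, "ry": 0, "rz": -0.007, "tx": 1, "ty": 2, "tz": 12, "gripper": -1}, {"rx": 0, "ry": 0, "rz": 0, "tx": 0, "ty": 0, "tz": 0, "gripper": -1}, {"rx": 0, "ry": 0, "rz": 0, "tx": 0, "ty": 0, "tz": 2, "gripper": -1}, {"rx": 0, "ry": 0, "rz": 0, "tx": 0, "ty": 0, "tz": 2, "gripper": -1}])

```text
t: 7.2
ee_pos: [0.4439, -0.1091, 0.1226]
ee_rot: [0.12, 0.993, -0.001, 0.002]
contact_force: [-0.2, 0.2, -2.2]
finger_gap: 0.0252
```

Request:
servo_tool(plan=[{"rx": 0, "ry": 0, "rz": 0, "tx": 0, "ty": 0, "tz": 2, "gripper": -1}, {"rx": 0, "ry": 0, "rz": 0, "tx": 0, "ty": 0, "tz": 2, "gripper": -1}])

```text
t: 7.4
ee_pos: [0.4442, -0.1092, 0.1186]
ee_rot: [0.12, 0.993, -0.001, 0.002]
contact_force: [-1.2, 0.1, -1.2]
finger_gap: 0.0258
```

Request:
servo_tool(plan=[{"rx": 0, "ry": 0, "rz": 0, "tx": 0, "ty": 0, "tz": 1, "gripper": -1}])

```text
t: 7.5
ee_pos: [0.4445, -0.1094, 0.1181]
ee_rot: [0.12, 0.993, -0.001, 0.002]
contact_force: [-2.4, 0.0, 5.3]
finger_gap: 0.0256
```

Request:
servo_tool(plan=[{"rx": 0, "ry": 0, "rz": 0, "tx": 0, "ty": 0, "tz": 1, "gripper": -1}])

```text
t: 7.6
ee_pos: [0.4448, -0.1096, 0.118]
ee_rot: [0.12, 0.993, -0.001, 0.003]
contact_force: [-3.7, 0.2, 6.7]
finger_gap: 0.026
```

Request:
servo_tool(plan=[{"rx": 0, "ry": 0, "rz": 0, "tx": 0, "ty": 0, "tz": 1, "gripper": -1}])

```text
t: 7.7
ee_pos: [0.4449, -0.1097, 0.1179]
ee_rot: [0.12, 0.993, -0.001, 0.003]
contact_force: [-5.2, 0.9, 7.4]
finger_gap: 0.0259
```

Request:
servo_tool(plan=[{"rx": 0, "ry": 0, "rz": 0, "tx": 0, "ty": 0, "tz": -14, "gripper": -1}, {"rx": 0, "ry": 0, "rz": 0, "tx": 1, "ty": 18, "tz": 0, "gripper": -1}, {"rx": 0, "ry": 0, "rz": 0, "tx": 1, "ty": 14, "tz": 0, "gripper": -1}, {"rx": 0, "ry": 0, "rz": 0, "tx": 0, "ty": 0, "tz": 0, "gripper": -1}])

```text
t: 8.1
ee_pos: [0.4507, -0.0775, 0.132]
ee_rot: [0.121, 0.993, -0.001, 0.003]
contact_force: [0.8, 0.0, -3.3]
finger_gap: 0.0259
```

```bash
cat > loc.py <<'E'
from go import *
s,R,y=state();p=s["ee_pos"]; d=p[:2]-[.4725,.0121]; a=-.2405
lx=d@[np.cos(a),np.sin(a)]; ly=d@[-np.sin(a),np.cos(a)]
print("local x %.1f y %.1f mm; above flush %.1f mm"%(lx*1e3,ly*1e3,(p[2]-.1181-.041*(ly+.1246))*1e3))
E
python3 loc.py; python3 go.py .4511 -.0753 .130 1.3303 1
```

```text
t 8.10 pos [ 0.4507 -0.0775  0.132 ] yaw 1.3283 tilt [ 0.0055 -0.0028] F [ 0.8  0.  -3.3] gap 0.0259 q [-0.28 -0.21  1.98 -0.    1.37 -1.61]
local x 0.1 y -92.3 mm; above flush 12.6 mm
t 8.10 pos [ 0.4507 -0.0775  0.132 ] yaw 1.3283 tilt [ 0.0055 -0.0028] F [ 0.8  0.  -3.3] gap 0.0259 q [-0.28 -0.21  1.98 -0.    1.37 -1.61]
{tx:0.1 ty:2.3 tz:2.0 rx:-0.0014 ry:0.0060 rz:-0.0020}
```

Request:
servo_tool(plan=[{"rx": -0.001, "ry": 0.006, "rz": -0.002, "tx": 0, "ty": 2.5, "tz": 4, "gripper": -1}, {"rx": 0, "ry": 0, "rz": 0, "tx": 0, "ty": 0, "tz": 2, "gripper": -1}, {"rx": 0, "ry": 0, "rz": 0, "tx": 0, "ty": 0, "tz": 2, "gripper": -1}, {"rx": 0, "ry": 0, "rz": 0, "tx": 0, "ty": 0, "tz": 2, "gripper": -1}, {"rx": 0, "ry": 0, "rz": 0, "tx": 0, "ty": 0, "tz": 2, "gripper": -1}])

```text
t: 8.6
ee_pos: [0.4518, -0.0767, 0.1212]
ee_rot: [0.12, 0.993, -0.001, 0.0]
contact_force: [-5.4, 1.1, 8.3]
finger_gap: 0.0257
```

```bash
python3 loc.py
```

```text
t 8.60 pos [ 0.4518 -0.0767  0.1212] yaw 1.3304 tilt [ 0.0003 -0.0016] F [-5.4  1.1  8.3] gap 0.0257 q [-0.28 -0.19  1.99 -0.    1.35 -1.61]
local x 1.0 y -91.2 mm; above flush 1.7 mm
```

Request:
servo_tool(plan=[{"rx": 0, "ry": 0, "rz": 0, "tx": 0, "ty": 0, "tz": 2, "gripper": -1}, {"rx": 0, "ry": 0, "rz": 0, "tx": 0, "ty": 0, "tz": 2, "gripper": -1}])

```text
t: 8.8
ee_pos: [0.4517, -0.0778, 0.1191]
ee_rot: [0.12, 0.993, -0.001, 0.0]
contact_force: [-5.7, 0.6, 12.9]
finger_gap: 0.0258
```

```bash
python3 loc.py
```

```text
t 8.80 pos [ 0.4517 -0.0778  0.1191] yaw 1.3295 tilt [-0.0001 -0.0022] F [-5.7  0.6 12.9] gap 0.0258 q [-0.28 -0.19  1.99 -0.    1.34 -1.61]
local x 1.2 y -92.3 mm; above flush -0.3 mm
```

Request:
servo_tool(plan=[{"rx": 0, "ry": 0, "rz": 0, "tx": 0, "ty": 0, "tz": -14, "gripper": -1}, {"rx": 0, "ry": 0, "rz": 0.001, "tx": 0.5, "ty": 20, "tz": 0, "gripper": -1}, {"rx": 0, "ry": 0, "rz": 0, "tx": 0.5, "ty": 18, "tz": 0, "gripper": -1}, {"rx": 0, "ry": 0, "rz": 0, "tx": 0, "ty": 0, "tz": 0, "gripper": -1}])

```text
t: 9.2
ee_pos: [0.4596, -0.0418, 0.133]
ee_rot: [0.123, 0.992, -0.001, -0.0]
contact_force: [0.1, 0.1, -3.6]
finger_gap: 0.0261
```

```bash
python3 loc.py
```

```text
t 9.20 pos [ 0.4596 -0.0418  0.133 ] yaw 1.3246 tilt [-0.0007 -0.0025] F [ 0.1  0.1 -3.6] gap 0.0261 q [-0.2  -0.19  1.96 -0.    1.37 -1.52]
local x 0.3 y -55.4 mm; above flush 12.0 mm
```

Request:
servo_tool(plan=[{"rx": 0, "ry": 0.003, "rz": 0, "tx": 0.5, "ty": 0.5, "tz": 4, "gripper": -1}, {"rx": 0, "ry": 0, "rz": 0, "tx": 0, "ty": 0, "tz": 2, "gripper": -1}, {"rx": 0, "ry": 0, "rz": 0, "tx": 0, "ty": 0, "tz": 2, "gripper": -1}, {"rx": 0, "ry": 0, "rz": 0, "tx": 0, "ty": 0, "tz": 2, "gripper": -1}, {"rx": 0, "ry": 0, "rz": 0, "tx": 0, "ty": 0, "tz": 2, "gripper": -1}])

```text
t: 9.7
ee_pos: [0.459, -0.044, 0.1223]
ee_rot: [0.123, 0.992, -0.002, -0.002]
contact_force: [-5.2, 2.2, 8.5]
finger_gap: 0.0261
```

Request:
servo_tool(plan=[{"rx": 0, "ry": 0, "rz": 0, "tx": 0, "ty": 0, "tz": 2, "gripper": -1}, {"rx": 0, "ry": 0, "rz": 0, "tx": 0, "ty": 0, "tz": 2, "gripper": -1}])

```text
t: 9.9
ee_pos: [0.4592, -0.0453, 0.1208]
ee_rot: [0.124, 0.992, -0.002, -0.002]
contact_force: [-5.6, 1.4, 16.9]
finger_gap: 0.0264
```

```bash
python3 loc.py
```

```text
t 9.90 pos [ 0.4592 -0.0453  0.1208] yaw 1.3220 tilt [-0.0036 -0.0036] F [-5.6  1.4 16.9] gap 0.0264 q [-0.21 -0.18  1.97 -0.    1.35 -1.53]
local x 0.8 y -58.9 mm; above flush 0.0 mm
```

Request:
servo_tool(plan=[{"rx": 0, "ry": 0, "rz": 0, "tx": 0, "ty": 0, "tz": -14, "gripper": -1}, {"rx": -0.004, "ry": -0.003, "rz": -0.006, "tx": 0.5, "ty": 22, "tz": 0, "gripper": -1}, {"rx": 0, "ry": 0, "rz": -0.002, "tx": 0.5, "ty": 20, "tz": 0, "gripper": -1}, {"rx": 0, "ry": 0, "rz": 0, "tx": 0, "ty": 0, "tz": 0, "gripper": -1}])

```text
t: 10.3
ee_pos: [0.4684, -0.0064, 0.1347]
ee_rot: [0.122, 0.992, -0.001, 0.0]
contact_force: [-1.0, -0.3, -2.9]
finger_gap: 0.0257
```

```bash
python3 loc.py
```

```text
t 10.30 pos [ 0.4684 -0.0064  0.1347] yaw 1.3255 tilt [ 0.0001 -0.0012] F [-1.  -0.3 -2.9] gap 0.0257 q [-0.12 -0.18  1.95 -0.    1.37 -1.45]
local x 0.4 y -19.0 mm; above flush 12.3 mm
```

Request:
servo_tool(plan=[{"rx": 0, "ry": 0, "rz": 0, "tx": 0.5, "ty": 1, "tz": 4, "gripper": -1}, {"rx": 0, "ry": 0, "rz": 0, "tx": 0, "ty": 0, "tz": 2, "gripper": -1}, {"rx": 0, "ry": 0, "rz": 0, "tx": 0, "ty": 0.3, "tz": 2, "gripper": -1}, {"rx": 0, "ry": 0, "rz": 0, "tx": 0, "ty": 0.3, "tz": 2, "gripper": -1}, {"rx": 0, "ry": 0, "rz": 0, "tx": 0, "ty": 0.3, "tz": 2, "gripper": -1}])

```text
t: 10.8
ee_pos: [0.468, -0.0074, 0.1238]
ee_rot: [0.123, 0.992, -0.001, -0.0]
contact_force: [-4.6, 1.2, 8.0]
finger_gap: 0.0258
```

Request:
servo_tool(plan=[{"rx": 0, "ry": 0, "rz": 0, "tx": 0, "ty": 0.3, "tz": 2, "gripper": -1}, {"rx": 0, "ry": 0, "rz": 0, "tx": 0, "ty": 0.3, "tz": 2, "gripper": -1}])

```text
t: 11.0
ee_pos: [0.4685, -0.0081, 0.1225]
ee_rot: [0.124, 0.992, -0.001, 0.0]
contact_force: [-6.2, 1.8, 17.8]
finger_gap: 0.0257
```

```bash
python3 loc.py
```

```text
t 11.00 pos [ 0.4685 -0.0081  0.1225] yaw 1.3223 tilt [ 0.0004 -0.0026] F [-6.2  1.8 17.8] gap 0.0257 q [-0.12 -0.16  1.96 -0.    1.35 -1.45]
local x 0.9 y -20.5 mm; above flush 0.2 mm
```

Request:
servo_tool(plan=[{"rx": 0, "ry": 0, "rz": 0, "tx": 0, "ty": 0, "tz": -14, "gripper": -1}, {"rx": -0.002, "ry": 0, "rz": -0.006, "tx": 0.5, "ty": 20, "tz": 0, "gripper": -1}, {"rx": 0, "ry": 0, "rz": -0.002, "tx": 0.5, "ty": 20, "tz": 0, "gripper": -1}, {"rx": 0, "ry": 0, "rz": 0, "tx": 0, "ty": 0, "tz": 0, "gripper": -1}])

```text
t: 11.4
ee_pos: [0.4773, 0.0288, 0.1367]
ee_rot: [0.122, 0.993, -0.001, 0.001]
contact_force: [0.1, -0.4, -4.3]
finger_gap: 0.0257
```

```bash
python3 loc.py
```

```text
t 11.40 pos [0.4773 0.0288 0.1367] yaw 1.3258 tilt [ 0.001  -0.0015] F [ 0.1 -0.4 -4.3] gap 0.0257 q [-0.05 -0.15  1.92 -0.    1.37 -1.37]
local x 0.7 y 17.4 mm; above flush 12.8 mm
```

Request:
servo_tool(plan=[{"rx": 0, "ry": 0, "rz": 0, "tx": 0.5, "ty": 1, "tz": 4, "gripper": -1}, {"rx": 0, "ry": 0, "rz": 0, "tx": 0, "ty": 0, "tz": 2, "gripper": -1}, {"rx": 0, "ry": 0, "rz": 0, "tx": 0, "ty": 0.3, "tz": 2, "gripper": -1}, {"rx": 0, "ry": 0, "rz": 0, "tx": 0, "ty": 0.3, "tz": 2, "gripper": -1}, {"rx": 0, "ry": 0, "rz": 0, "tx": 0, "ty": 0.3, "tz": 2, "gripper": -1}])

```text
t: 11.9
ee_pos: [0.4769, 0.028, 0.1256]
ee_rot: [0.123, 0.992, -0.001, 0.0]
contact_force: [-5.5, 1.5, 7.6]
finger_gap: 0.0258
```

Request:
servo_tool(plan=[{"rx": 0, "ry": 0, "rz": 0, "tx": 0, "ty": 0.3, "tz": 2, "gripper": -1}, {"rx": 0, "ry": 0, "rz": 0, "tx": 0, "ty": 0.3, "tz": 2, "gripper": -1}])

```text
t: 12.1
ee_pos: [0.4772, 0.0278, 0.124]
ee_rot: [0.124, 0.992, -0.001, 0.001]
contact_force: [-7.7, 1.6, 16.5]
finger_gap: 0.0261
```

```bash
python3 loc.py
```

```text
t 12.10 pos [0.4772 0.0278 0.124 ] yaw 1.3228 tilt [ 0.0009 -0.0021] F [-7.7  1.6 16.5] gap 0.0261 q [-0.05 -0.14  1.93 -0.    1.35 -1.37]
local x 0.8 y 16.4 mm; above flush 0.2 mm
```

Request:
servo_tool(plan=[{"rx": 0, "ry": 0, "rz": 0, "tx": 0, "ty": 0, "tz": -14, "gripper": -1}, {"rx": -0.002, "ry": 0, "rz": -0.006, "tx": 0.5, "ty": 20, "tz": 0, "gripper": -1}, {"rx": 0, "ry": 0, "rz": -0.002, "tx": 0.5, "ty": 19, "tz": 0, "gripper": -1}, {"rx": 0, "ry": 0, "rz": 0, "tx": 0, "ty": 0, "tz": 0, "gripper": -1}])

```text
t: 12.5
ee_pos: [0.4855, 0.064, 0.138]
ee_rot: [0.122, 0.993, -0.0, 0.0]
contact_force: [-0.4, -0.9, -4.0]
finger_gap: 0.0259
```

Request:
servo_tool(plan=[{"rx": 0, "ry": 0, "rz": 0, "tx": 0.5, "ty": 1, "tz": 4, "gripper": -1}, {"rx": 0, "ry": 0, "rz": 0, "tx": 0, "ty": 0, "tz": 2, "gripper": -1}, {"rx": 0, "ry": 0, "rz": 0, "tx": 0, "ty": 0.3, "tz": 2, "gripper": -1}, {"rx": 0, "ry": 0, "rz": 0, "tx": 0, "ty": 0.3, "tz": 2, "gripper": -1}, {"rx": 0, "ry": 0, "rz": 0, "tx": 0, "ty": 0.3, "tz": 2, "gripper": -1}])

```text
t: 13.0
ee_pos: [0.4853, 0.0635, 0.1269]
ee_rot: [0.123, 0.992, -0.001, 0.001]
contact_force: [-6.5, 1.6, 9.0]
finger_gap: 0.0259
```

Request:
servo_tool(plan=[{"rx": 0, "ry": 0, "rz": 0, "tx": 0, "ty": 0.3, "tz": 2, "gripper": -1}, {"rx": 0, "ry": 0, "rz": 0, "tx": 0, "ty": 0.3, "tz": 2, "gripper": -1}])

```text
t: 13.2
ee_pos: [0.4854, 0.0636, 0.1252]
ee_rot: [0.123, 0.992, -0.0, 0.001]
contact_force: [-8.3, 1.1, 15.7]
finger_gap: 0.0262
```

```bash
python3 loc.py
```

```text
t 13.20 pos [0.4854 0.0636 0.1252] yaw 1.3239 tilt [ 0.0011 -0.0007] F [-8.3  1.1 15.7] gap 0.0262 q [ 0.03 -0.11  1.9  -0.    1.35 -1.3 ]
local x 0.3 y 53.1 mm; above flush -0.2 mm
```

Request:
servo_tool(plan=[{"rx": 0, "ry": 0, "rz": 0, "tx": 0, "ty": 0, "tz": -14, "gripper": -1}, {"rx": -0.002, "ry": 0, "rz": -0.006, "tx": 0.5, "ty": 20, "tz": 0, "gripper": -1}, {"rx": 0, "ry": 0, "rz": -0.002, "tx": 0.5, "ty": 19, "tz": 0, "gripper": -1}, {"rx": 0, "ry": 0, "rz": 0, "tx": 0, "ty": 0, "tz": 0, "gripper": -1}])

```text
t: 13.6
ee_pos: [0.4946, 0.1004, 0.1417]
ee_rot: [0.121, 0.993, 0.001, 0.001]
contact_force: [-0.3, -0.7, -3.5]
finger_gap: 0.0258
```

```bash
python3 loc.py
```

```text
t 13.60 pos [0.4946 0.1004 0.1417] yaw 1.3286 tilt [0.003  0.0008] F [-0.3 -0.7 -3.5] gap 0.0258 q [ 0.1  -0.08  1.85  0.    1.37 -1.23]
local x 0.4 y 91.0 mm; above flush 14.7 mm
```

Request:
servo_tool(plan=[{"rx": 0.001, "ry": 0.003, "rz": 0, "tx": 0.5, "ty": 0, "tz": 6, "gripper": -1}, {"rx": 0, "ry": 0, "rz": 0, "tx": 0, "ty": 0, "tz": 2, "gripper": -1}, {"rx": 0, "ry": 0, "rz": 0, "tx": 0, "ty": 0.3, "tz": 2, "gripper": -1}, {"rx": 0, "ry": 0, "rz": 0, "tx": 0, "ty": 0.3, "tz": 2, "gripper": -1}, {"rx": 0, "ry": 0, "rz": 0, "tx": 0, "ty": 0.3, "tz": 2, "gripper": -1}])

```text
t: 14.1
ee_pos: [0.4949, 0.0991, 0.1293]
ee_rot: [0.122, 0.993, -0.0, 0.001]
contact_force: [-6.0, 2.3, 7.9]
finger_gap: 0.0258
```

Request:
servo_tool(plan=[{"rx": 0, "ry": 0, "rz": 0, "tx": 0, "ty": 0.3, "tz": 2, "gripper": -1}, {"rx": 0, "ry": 0, "rz": 0, "tx": 0, "ty": 0.3, "tz": 2, "gripper": -1}, {"rx": 0, "ry": 0, "rz": 0, "tx": 0, "ty": 0.3, "tz": 2, "gripper": -1}])

```text
t: 14.4
ee_pos: [0.495, 0.0996, 0.1267]
ee_rot: [0.122, 0.993, 0.001, 0.001]
contact_force: [-5.8, 0.7, 7.7]
finger_gap: 0.026
```

```bash
python3 loc.py
```

```text
t 14.40 pos [0.495  0.0996 0.1267] yaw 1.3258 tilt [0.0014 0.0009] F [-5.8  0.7  7.7] gap 0.0260 q [ 0.1  -0.07  1.86  0.    1.35 -1.23]
local x 1.0 y 90.3 mm; above flush -0.2 mm
```

Request:
servo_tool(plan=[{"rx": 0, "ry": 0, "rz": 0, "tx": 0.3, "ty": 0, "tz": 2, "gripper": -1}, {"rx": 0, "ry": 0, "rz": 0, "tx": 0.3, "ty": 0, "tz": 2, "gripper": -1}])

```text
t: 14.6
ee_pos: [0.4951, 0.0997, 0.1262]
ee_rot: [0.123, 0.992, 0.001, 0.002]
contact_force: [-6.5, 0.8, 14.8]
finger_gap: 0.0259
```

```bash
python3 loc.py
```

```text
t 14.60 pos [0.4951 0.0997 0.1262] yaw 1.3251 tilt [0.0033 0.0021] F [-6.5  0.8 14.8] gap 0.0259 q [ 0.1  -0.07  1.86  0.    1.34 -1.23]
local x 1.1 y 90.5 mm; above flush -0.8 mm
```

Request:
servo_tool(plan=[{"rx": 0.001, "ry": 0.003, "rz": -0.003, "tx": 0.5, "ty": -5, "tz": 2, "gripper": -1}, {"rx": 0, "ry": 0, "rz": 0, "tx": 0.3, "ty": -8, "tz": 2, "gripper": -1}, {"rx": 0, "ry": 0, "rz": 0, "tx": 0.3, "ty": -10, "tz": 2, "gripper": -1}, {"rx": 0, "ry": 0, "rz": 0, "tx": 0.3, "ty": -12, "tz": 2, "gripper": -1}, {"rx": 0, "ry": 0, "rz": 0, "tx": 0.3, "ty": -12, "tz": 2, "gripper": -1}])

```text
t: 15.1
ee_pos: [0.4848, 0.055, 0.1251]
ee_rot: [0.121, 0.993, 0.004, 0.004]
contact_force: [-3.6, 1.8, 10.0]
finger_gap: 0.0259
```

```bash
python3 loc.py
```

```text
t 15.10 pos [0.4848 0.055  0.1251] yaw 1.3291 tilt [0.0078 0.0063] F [-3.6  1.8 10. ] gap 0.0259 q [ 0.   -0.12  1.91  0.01  1.34 -1.33]
local x 1.7 y 44.6 mm; above flush 0.1 mm
```

Request:
servo_tool(plan=[{"rx": 0.005, "ry": 0.004, "rz": 0, "tx": 0.6, "ty": -13, "tz": 2.2, "gripper": -1}, {"rx": 0.003, "ry": 0.003, "rz": 0, "tx": 0.6, "ty": -13, "tz": 2.2, "gripper": -1}, {"rx": 0.002, "ry": 0.002, "rz": 0, "tx": 0.6, "ty": -13, "tz": 2.2, "gripper": -1}, {"rx": 0.002, "ry": 0.002, "rz": 0, "tx": 0.6, "ty": -13, "tz": 2.2, "gripper": -1}, {"rx": 0.002, "ry": 0.002, "rz": 0, "tx": 0.6, "ty": -13, "tz": 2.2, "gripper": -1}])

```text
t: 15.6
ee_pos: [0.4697, -0.0107, 0.1226]
ee_rot: [0.121, 0.993, -0.002, 0.002]
contact_force: [-4.4, 1.4, 8.7]
finger_gap: 0.0262
```

```bash
python3 loc.py
```

```text
t 15.60 pos [ 0.4697 -0.0107  0.1226] yaw 1.3277 tilt [ 0.0027 -0.0036] F [-4.4  1.4  8.7] gap 0.0262 q [-0.13 -0.16  1.96 -0.    1.35 -1.46]
local x 2.7 y -22.8 mm; above flush 0.3 mm
```

Request:
servo_tool(plan=[{"rx": 0.002, "ry": 0.002, "rz": 0, "tx": 0.6, "ty": -13, "tz": 2.2, "gripper": -1}, {"rx": 0.002, "ry": 0.002, "rz": 0, "tx": 0.6, "ty": -13, "tz": 2.2, "gripper": -1}, {"rx": 0.002, "ry": 0.002, "rz": 0, "tx": 0.6, "ty": -12, "tz": 2.2, "gripper": -1}, {"rx": 0.002, "ry": 0.002, "rz": 0, "tx": 0.6, "ty": -8, "tz": 2, "gripper": -1}, {"rx": 0, "ry": 0, "rz": 0, "tx": 0, "ty": 0, "tz": 2, "gripper": -1}])

```text
t: 16.1
ee_pos: [0.4581, -0.0602, 0.1199]
ee_rot: [0.123, 0.992, -0.006, 0.001]
contact_force: [-6.8, 1.2, 13.3]
finger_gap: 0.0261
```

```bash
python3 loc.py
```

```text
t 16.10 pos [ 0.4581 -0.0602  0.1199] yaw 1.3240 tilt [ 0.0007 -0.012 ] F [-6.8  1.2 13.3] gap 0.0261 q [-0.23 -0.18  1.98 -0.01  1.34 -1.55]
local x 3.2 y -73.7 mm; above flush -0.3 mm
```

Request:
servo_tool(plan=[{"rx": -0.006, "ry": 0, "rz": -0.003, "tx": 1.5, "ty": -8, "tz": 2, "gripper": -1}, {"rx": -0.004, "ry": 0, "rz": -0.003, "tx": 1.5, "ty": -8, "tz": 2, "gripper": -1}, {"rx": 0, "ry": 0, "rz": 0, "tx": 0.5, "ty": -3, "tz": 2, "gripper": -1}, {"rx": 0, "ry": 0, "rz": 0, "tx": 0, "ty": 0, "tz": 2.2, "gripper": -1}])

```text
t: 16.5
ee_pos: [0.4526, -0.0815, 0.1187]
ee_rot: [0.121, 0.993, -0.002, 0.006]
contact_force: [-7.0, 0.9, 14.8]
finger_gap: 0.0259
```

```bash
python3 loc.py
```

```text
t 16.50 pos [ 0.4526 -0.0815  0.1187] yaw 1.3278 tilt [ 0.0113 -0.0051] F [-7.   0.9 14.8] gap 0.0259 q [-0.29 -0.2   2.   -0.    1.33 -1.62]
local x 3.0 y -95.6 mm; above flush -0.6 mm
```

Request:
servo_tool(plan=[{"rx": 0, "ry": 0, "rz": 0, "tx": 0, "ty": 0, "tz": -15, "gripper": -1}, {"rx": 0, "ry": 0, "rz": 0, "tx": 0, "ty": -10, "tz": -40, "gripper": -1}, {"rx": 0, "ry": 0, "rz": 0, "tx": 0, "ty": -35, "tz": -20, "gripper": -1}, {"rx": 0, "ry": 0, "rz": 0, "tx": 0, "ty": -40, "tz": 0, "gripper": -1}, {"rx": 0, "ry": 0, "rz": 0, "tx": 0, "ty": -30, "tz": 0, "gripper": -1}])

```text
t: 17.0
ee_pos: [0.4219, -0.1947, 0.1961]
ee_rot: [0.119, 0.993, -0.002, 0.005]
contact_force: [1.4, -0.3, -3.8]
finger_gap: 0.0261
```

```bash
python3 go.py .490 -.308 .165 .4949 8
python3 - <<'E'
import cv2,numpy as np
from cell import eyes
s=eyes.grab_frame("scene");t=eyes.grab_frame("top");o=cv2.imread("pics/scene0.png")
f=lambda im:cv2.resize(im[160:200,290:440],(750,200),interpolation=cv2.INTER_CUBIC)
g=cv2.resize(s[110:230,230:380],(750,600),interpolation=cv2.INTER_CUBIC)[50:250]
cv2.imwrite("pics/h.png",np.vstack([f(o),f(s),g]))
E
```

```text
t 17.00 pos [ 0.4219 -0.1947  0.1961] yaw 1.3315 tilt [ 0.0099 -0.0053] F [ 1.4 -0.3 -3.8] gap 0.0261 q [-0.54 -0.25  1.89  0.    1.49 -1.87]
{tx:-11.6 ty:-11.7 tz:4.0 rx:0.0002 ry:0.0014 rz:0.1046}
{tx:-12.8 ty:-10.5 tz:4.0 rx:0.0002 ry:0.0014 rz:0.1046}
{tx:-13.8 ty:-9.1 tz:4.0 rx:0.0002 ry:0.0014 rz:0.1046}
{tx:-14.7 ty:-7.6 tz:4.0 rx:0.0002 ry:0.0014 rz:0.1046}
{tx:-15.4 ty:-6.0 tz:4.0 rx:0.0002 ry:0.0014 rz:0.1046}
{tx:-15.9 ty:-4.4 tz:4.0 rx:0.0002 ry:0.0014 rz:0.1046}
{tx:-16.3 ty:-2.7 tz:3.9 rx:0.0002 ry:0.0014 rz:0.1046}
{tx:-16.5 ty:-1.0 tz:3.9 rx:0.0002 ry:0.0014 rz:0.1046}
```

View pics/h.png

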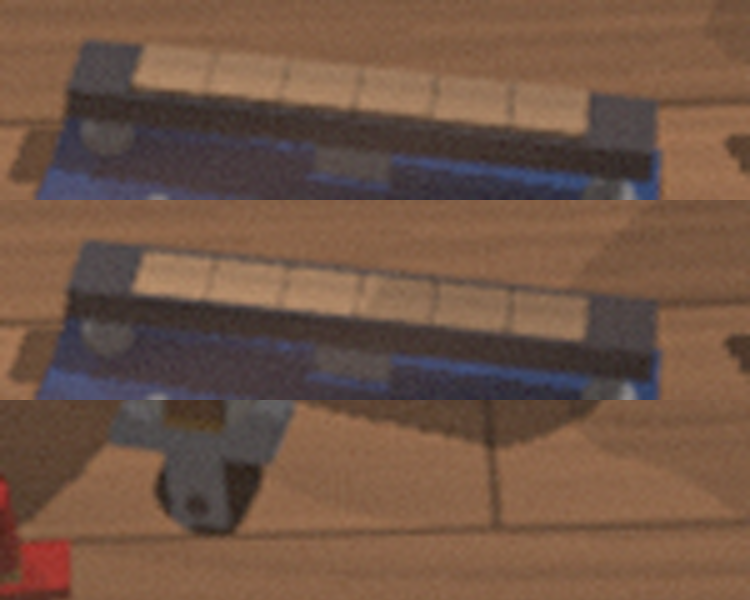

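All six sections now sit level with the walls: the dark far wall shows along the whole strip in the scene view, rows 170-185. Now I'll take the roller home.

Request:
servo_tool(plan=[{"rx": 0, "ry": 0.003, "rz": 0.104, "tx": -12, "ty": -11, "tz": 0, "gripper": -1}, {"rx": 0, "ry": 0.003, "rz": 0.104, "tx": -13, "ty": -10, "tz": 0, "gripper": -1}, {"rx": 0, "ry": 0.003, "rz": 0.104, "tx": -14, "ty": -9, "tz": 0, "gripper": -1}, {"rx": 0, "ry": 0.002, "rz": 0.104, "tx": -15, "ty": -7.5, "tz": 0, "gripper": -1}, {"rx": 0, "ry": 0, "rz": 0.104, "tx": -15.5, "ty": -6, "tz": 0, "gripper": -1}])

```text
t: 17.6
ee_pos: [0.4639, -0.2667, 0.1939]
ee_rot: [0.382, 0.924, 0.0, -0.002]
contact_force: [0.0, 0.3, -3.2]
finger_gap: 0.026
```

Request:
servo_tool(plan=[{"rx": 0, "ry": 0, "rz": 0.104, "tx": -16, "ty": -4, "tz": 0, "gripper": -1}, {"rx": 0, "ry": 0, "rz": 0.104, "tx": -16, "ty": -3, "tz": 0, "gripper": -1}, {"rx": 0, "ry": 0, "rz": 0.08, "tx": -8, "ty": 0, "tz": 0, "gripper": -1}, {"rx": 0, "ry": 0, "rz": 0, "tx": 0, "ty": 0, "tz": 0, "gripper": -1}])

```text
t: 18.0
ee_pos: [0.485, -0.3023, 0.1907]
ee_rot: [0.518, 0.855, 0.001, -0.004]
contact_force: [0.6, -0.1, -3.8]
finger_gap: 0.0259
```

```bash
python3 go.py .490 -.308 .135 .4949 2
```

```text
t 18.00 pos [ 0.485  -0.3023  0.1907] yaw 0.4821 tilt [-0.0069  0.0057] F [ 0.6 -0.1 -3.8] gap 0.0259 q [-0.65  0.08  1.6   0.    1.48 -1.13]
{tx:-3.9 ty:1.0 tz:27.8 rx:-0.0017 ry:-0.0042 rz:-0.0064}
{tx:-3.8 ty:0.9 tz:27.8 rx:-0.0017 ry:-0.0042 rz:-0.0064}
```

Request:
servo_tool(plan=[{"rx": -0.003, "ry": -0.006, "rz": -0.008, "tx": -4, "ty": 1, "tz": 25, "gripper": -1}, {"rx": 0, "ry": 0, "rz": -0.004, "tx": -3, "ty": 1, "tz": 20, "gripper": -1}, {"rx": 0, "ry": 0, "rz": 0, "tx": 0, "ty": 0, "tz": 0, "gripper": -1}, {"rx": 0, "ry": 0, "rz": 0, "tx": 0, "ty": 0, "tz": 0, "gripper": -1}])

```text
t: 18.4
ee_pos: [0.4894, -0.305, 0.1442]
ee_rot: [0.509, 0.861, 0.001, -0.002]
contact_force: [-0.2, 0.8, -3.3]
finger_gap: 0.0256
```

```bash
python3 go.py .490 -.308 .125 .4949 1;python3 - <<'E'
import cv2,numpy as np
from cell import eyes
s=eyes.grab_frame("scene")
cv2.imwrite("pics/i.png",cv2.resize(s[130:220,170:280],(770,630),interpolation=cv2.INTER_CUBIC)[:600])
E
```

```text
t 18.40 pos [ 0.4894 -0.305   0.1442] yaw 0.5036 tilt [-0.0024  0.0036] F [-0.2  0.8 -3.3] gap 0.0256 q [-0.65  0.12  1.64  0.    1.39 -1.15]
{tx:-3.0 ty:-1.0 tz:19.2 rx:-0.0004 ry:-0.0043 rz:0.0087}
```

View pics/i.png

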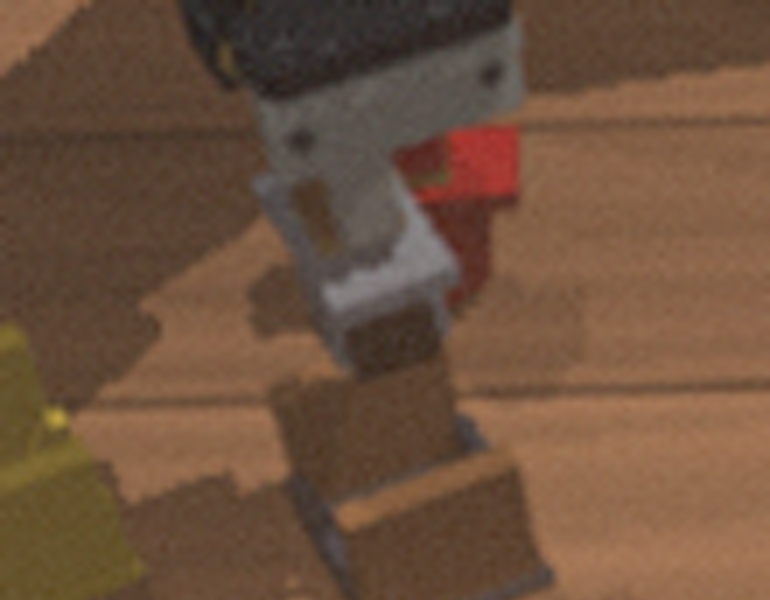

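The roller hangs square and upright above the empty holder gap, with its crown at about (224,170) in the scene view. I'll correct the position and lower it.

Request:
servo_tool(plan=[{"rx": 0, "ry": -0.004, "rz": 0.009, "tx": -3, "ty": -1, "tz": 12, "gripper": -1}, {"rx": 0, "ry": 0, "rz": 0, "tx": 0, "ty": 0, "tz": 0, "gripper": -1}])

```text
t: 18.65
ee_pos: [0.4906, -0.3083, 0.1332]
ee_rot: [0.512, 0.859, -0.0, 0.001]
contact_force: [-0.2, 1.0, -4.4]
finger_gap: 0.0262
```

```bash
python3 go.py .490 -.308 .085 .4949 3
```

```text
t 18.65 pos [ 0.4906 -0.3083  0.1332] yaw 0.4949 tilt [ 0.0014 -0.0015] F [-0.2  1.  -4.4] gap 0.0262 q [-0.65  0.13  1.65 -0.    1.36 -1.14]
{tx:0.2 ty:-0.1 tz:16.1 rx:0.0002 ry:0.0007 rz:-0.0000}
{tx:0.2 ty:-0.1 tz:16.1 rx:0.0002 ry:0.0007 rz:-0.0000}
{tx:0.2 ty:-0.1 tz:16.1 rx:0.0002 ry:0.0007 rz:-0.0000}
```

Request:
servo_tool(plan=[{"rx": 0, "ry": 0.001, "rz": 0, "tx": 0, "ty": 0, "tz": 12, "gripper": -1}, {"rx": 0, "ry": 0, "rz": 0, "tx": 0, "ty": 0, "tz": 12, "gripper": -1}, {"rx": 0, "ry": 0, "rz": 0, "tx": 0, "ty": 0, "tz": 12, "gripper": -1}, {"rx": 0, "ry": 0, "rz": 0, "tx": 0, "ty": 0, "tz": 8, "gripper": -1}, {"rx": 0, "ry": 0, "rz": 0, "tx": 0, "ty": 0, "tz": 3, "gripper": -1}])

```text
t: 19.15
ee_pos: [0.491, -0.3086, 0.083]
ee_rot: [0.512, 0.859, -0.0, 0.001]
contact_force: [0.6, -0.5, -4.5]
finger_gap: 0.026
```

```bash
python3 go.py .490 -.308 .067 .4949 3
```

```text
t 19.15 pos [ 0.491  -0.3086  0.083 ] yaw 0.4951 tilt [ 0.0022 -0.0014] F [ 0.6 -0.5 -4.5] gap 0.0260 q [-0.65  0.18  1.69  0.    1.27 -1.14]
{tx:0.4 ty:-0.2 tz:5.3 rx:0.0004 ry:0.0008 rz:0.0001}
{tx:0.4 ty:-0.2 tz:5.3 rx:0.0004 ry:0.0008 rz:0.0001}
{tx:0.4 ty:-0.2 tz:5.3 rx:0.0004 ry:0.0008 rz:0.0001}
```

Request:
servo_tool(plan=[{"rx": 0, "ry": 0.001, "rz": 0, "tx": 0.4, "ty": 0, "tz": 6, "gripper": -1}, {"rx": 0, "ry": 0, "rz": 0, "tx": 0, "ty": 0, "tz": 5, "gripper": -1}, {"rx": 0, "ry": 0, "rz": 0, "tx": 0, "ty": 0, "tz": 2, "gripper": -1}, {"rx": 0, "ry": 0, "rz": 0, "tx": 0, "ty": 0, "tz": 2, "gripper": -1}])

```text
t: 19.55
ee_pos: [0.4908, -0.3082, 0.0664]
ee_rot: [0.512, 0.859, 0.0, 0.001]
contact_force: [0.7, 0.3, -3.9]
finger_gap: 0.0258
```

Request:
servo_tool(plan=[{"rx": 0, "ry": 0, "rz": 0, "tx": 0, "ty": 0, "tz": 1, "gripper": -1}, {"rx": 0, "ry": 0, "rz": 0, "tx": 0, "ty": 0, "tz": 1, "gripper": -1}])

```text
t: 19.75
ee_pos: [0.4914, -0.3086, 0.0661]
ee_rot: [0.512, 0.859, 0.0, 0.001]
contact_force: [-2.5, 3.4, 5.4]
finger_gap: 0.0262
```

Seated: the force reversed to +5 N at 0.0661, the same height as at pick-up. Releasing.

Request:
servo_tool(plan=[{"rx": 0, "ry": 0, "rz": 0, "tx": 0, "ty": 0, "tz": 0, "gripper": -1}, {"rx": 0, "ry": 0, "rz": 0, "tx": 0, "ty": 0, "tz": 0, "gripper": 1}, {"rx": 0, "ry": 0, "rz": 0, "tx": 0, "ty": 0, "tz": 0, "gripper": 1}, {"rx": 0, "ry": 0, "rz": 0, "tx": 0, "ty": 0, "tz": 0, "gripper": 1}, {"rx": 0, "ry": 0, "rz": 0, "tx": 0, "ty": 0, "tz": 0, "gripper": 1}])

```text
t: 20.25
ee_pos: [0.4931, -0.31, 0.0678]
ee_rot: [0.512, 0.859, -0.0, 0.004]
contact_force: [0.3, -0.3, -0.9]
finger_gap: 0.0532
```

Request:
servo_tool(plan=[{"rx": 0, "ry": 0, "rz": 0, "tx": 0, "ty": 0, "tz": 0, "gripper": 1}, {"rx": 0, "ry": 0, "rz": 0, "tx": 0, "ty": 0, "tz": 0, "gripper": 1}, {"rx": 0, "ry": 0, "rz": 0, "tx": 0, "ty": 0, "tz": 0, "gripper": 1}])

```text
t: 20.55
ee_pos: [0.4933, -0.3101, 0.068]
ee_rot: [0.512, 0.859, -0.0, 0.004]
contact_force: [-0.3, 0.2, -0.6]
finger_gap: 0.0776
```

Request:
servo_tool(plan=[{"rx": 0, "ry": 0, "rz": 0, "tx": 0, "ty": 0, "tz": -15, "gripper": 1}, {"rx": 0, "ry": 0, "rz": 0, "tx": 0, "ty": 0, "tz": -30, "gripper": 1}, {"rx": 0, "ry": 0, "rz": 0, "tx": 0, "ty": 0, "tz": -40, "gripper": 1}, {"rx": 0, "ry": 0, "rz": 0, "tx": 0, "ty": 0, "tz": -40, "gripper": 1}, {"rx": 0, "ry": 0, "rz": 0, "tx": 0, "ty": 0, "tz": -20, "gripper": 1}])

```text
t: 21.05
ee_pos: [0.4896, -0.3075, 0.2171]
ee_rot: [0.512, 0.859, 0.0, -0.0]
contact_force: [1.2, 0.3, -0.1]
finger_gap: 0.0927
```

Request:
servo_tool(plan=[{"rx": 0, "ry": 0, "rz": 0, "tx": 40, "ty": 0, "tz": 0, "gripper": 1}, {"rx": 0, "ry": 0, "rz": 0, "tx": 40, "ty": 20, "tz": 0, "gripper": 1}, {"rx": 0, "ry": 0, "rz": 0, "tx": 40, "ty": 20, "tz": 0, "gripper": 1}, {"rx": 0, "ry": 0, "rz": 0, "tx": 30, "ty": 10, "tz": 0, "gripper": 1}, {"rx": 0, "ry": 0, "rz": 0, "tx": 0, "ty": 0, "tz": 0, "gripper": 1}])

```text
t: 21.55
ee_pos: [0.4643, -0.1501, 0.2287]
ee_rot: [0.514, 0.858, 0.001, 0.007]
contact_force: [-0.2, -0.5, -0.0]
finger_gap: 0.093
```

```bash
python3 go.py;python3 - <<'E'
import cv2,numpy as np
from cell import eyes
s=eyes.grab_frame("scene");t=eyes.grab_frame("top")
f=lambda im,x,y:cv2.resize(im[y:y+60,x:x+50],(400,480),interpolation=cv2.INTER_CUBIC)
cv2.imwrite("pics/j.png",np.hstack([f(t,390,190),f(s,200,160)]))
E
```

```text
t 21.55 pos [ 0.4643 -0.1501  0.2287] yaw 0.4916 tilt [ 0.0134 -0.0068] F [-0.2 -0.5 -0. ] gap 0.0930 q [-0.42 -0.2   1.79 -0.    1.53 -0.91]
```

View pics/j.png

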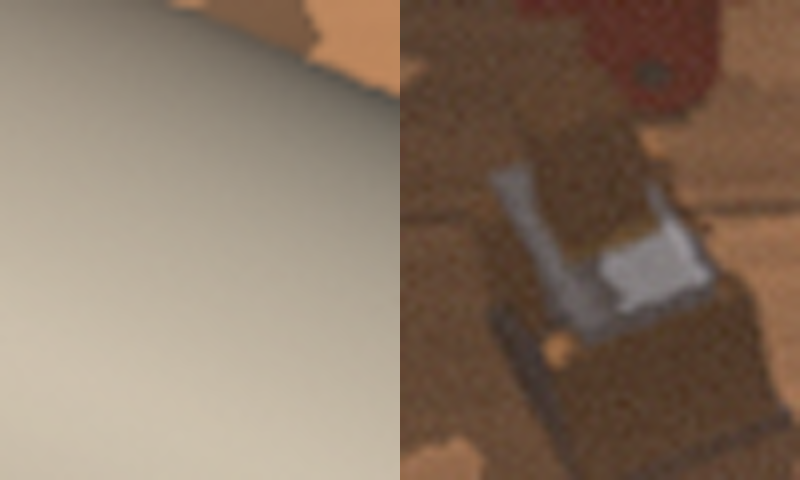

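The scene view shows the roller seated flat on both blocks. Its crown corners are within about 0.6 px of the start picture, and the gripper is clear. Handing in.

```bash
python3 -c "
from cell import workorder; print(workorder.sign_off())"
```

```text
the job is handed in; nothing more can be done
None
```

I lifted the roller from its holder and touched off on the -y land. Then I pressed each of the six sections down and rolled the whole strip from section 6 back to section 1. The roller is back in its holder and released, and the job was handed in at about 22 s.

**Sections:** All six look flush in the camera after rolling. The roller heights fit a single sloped line to within about 0.3 mm at most points. Two readings were lower: -0.8 mm at section 6 and -0.6 mm at the end of the roll. I put these down to lag or slight slip in the grip; either way they are on the pressed-in side.

**Force:** Peak sensed force was about 18 N, or roughly 22 N once the roller's weight is added. The limit is 40 N. I only read the force at the end of each move, not continuously.

**Sideways drift:** The wheel crept up to about 3 mm sideways during the roll, still on the strip and the tops of the channel walls.

**Holder:** The crown seated at the same height as at pick-up. The last scene picture shows it within about 1 pixel (roughly 2 mm) of where it started, and the gripper is open and clear.

**Not checked:** The arm blocked the top camera at the end, so that view could not confirm the final placing. I did not re-measure the bystanders, but every move stayed well away from them.

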